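Fill a tasting paddle from the covered praline tray

ROBOT

A 6-joint arm with a two-finger parallel gripper is mounted at the origin on a cart in front of the work surface, level with it; the furniture and walls round the work are solid. World frame = base frame: x ahead of the robot, y to its left, z up, the work surface at z = 0. Lengths are in m, angles in rad, forces in N, time in s.
With the tool pointing down it reaches from about 0.275 to 0.85 m from the base axis. Payload 5.2 kg.
Tool frame: the origin (TCP) lies at the very end of the fingers, on their centre line; the grasp point (between the pads) lies 19 mm behind it; z points along the fingers, y is the line along which they close (so a half turn about z gives the same grasp; the last joint's range is limited). The gripper opens to 85 mm and grips with 20 to 120 N. Pads are 22 mm wide; open, the fingers measure 114 mm over their backs; the gripper's body (76 mm by 85 mm) begins 54 mm behind the grasp point. The pads swing forward as they close: fully open they stand 13 mm farther back than shut.
Start: joints at [1.127, 0.259, 1.535, -0, 1.348, -0.203], TCP at [0.131, 0.534, 0.231] pointing down, gripper open.
Joint ranges: [-3.14, 3.14], [-0.91, 2.08], [0.19, 2.58], [-1.22, 4.36], [0.22, 2.71], [-3.12, 3.12]. Speed limits (rad/s): [2.57, 2.57, 3.14, 3.14, 3.14, 3.14].

INTERFACE

Orientations are given as a unit quaternion [x, y, z, w].
In Python, from station import ctrl gives the robot as it stands.
- The arm moves only by the shell command python3 -m pendant 'ROWS' [FORCE]. ROWS is JSON, a list of rows, each a list of 7 numbers: the shift along the tool's x, y, z in cm, then the turn, a rotation vector about the tool's x, y, z in rad, then the finger opening in cm, from 0 to 8.54. A call has exactly 10 rows; each row shifts and turns the commanded pose from where the row before left it, along the tool's axes as they then stand; what a row does not reach is not made up. A row lasts 1/12 s, in which the tool goes at most 41.7 mm and 7.16 degrees, less where a joint would pass 70% of its speed; a pose out of reach is approached as far as the arm can. A call with a gripper value outside its range is refused whole. The fingers move at their own pace and stop on an object; FORCE is the grip in N (left out, the last holds). Time passes only in rows, so rows that do not move let the fingers close, or fill a call up. It gives the time, the measured TCP pose, the force, the opening and the grip force at its end, in the units of the state.
- ctrl.observe(): the state, without advancing time (a new reading comes with each control period).
- ctrl.grab_frame(name): name is "scene" or "top" or "wrist"; returns a dict with "color" (420x560x3 uint8, red, green, blue), "mtx" (3x3 intrinsics, pixels), "T" (4x4, takes a point from camera to world coordinates). Camera axes: x right, y down, z forward; pixel columns grow to the right and rows downward; lengths in m; the calibration is good to about 2 mm. A picture is of the moment at which its call begins. There is no depth.
- ctrl.hand_in(): hands the job in; it is judged then, once.
Trained networks look in the newest picture that a camera, given by its name, has taken for a name from the list of things; names that differ only in an ending like _2 or _b are one class to them, and where a whole thing is asked for, a point or a joint stands for the part that bears it (a point fixed in the world has none). Each returns a list of dicts, best first, with "conf" (0 to 1); they miss things now and then, are a little off and sometimes report something else, mostly with a low value. They report only what shows in the picture. A call takes as long as a camera call. They do not tell look-alikes from the thing itself.
- ctrl.search_frame(camera, label): "xy" ([column, row] in pixels, amid what is visible of it).
- ctrl.mark_of(camera, label): "xy" ([column, row] in pixels: a listed point, or the origin of a listed thing).
The state is a dict: "time": time; "joint_positions": joint angles; "joint_vel": joint speeds; "joint_torque": joint torques, N m; "tool_pos": TCP position; "tcp_rot": TCP orientation; "wrist_force": force on the tool from outside, world axes, zero at the start; "moment": the same for the moment, N m; "gripper_width": opening from 0.0 (shut) to 1.0 (fully open); "finger_force": force on a finger pad.
Only numpy, scipy, OpenCV 4.12 (cv2) and the standard library are available. Lean on these libraries where they do the work, as an engineer would, in place of code of your own. Each camera call takes 0.05 s, during which the arm holds its last target. There are 200 camera calls.

TASK

Fill the tasting paddle from the covered tray: stand the price sign, then the clear cover, aside on the cork mat, and put the striped log praline right side up in the paddle's long well and the hazelnut-topped dome in its round well, leaving the other two pralines where they are. Put the cover back squarely over the plinth, let go of it, press down on its knob to feel that it is seated, and only then stand the sign upright on top of it again, its foot beside the knob and not hanging over the edge.

Things in the scene. Friction and masses are not known exactly. Their poses are not given: they have to be found in the camera images.
- tray: Fixed wooden board 232 (x) x 178 x 12 mm, origin at the centre of its underside, z up. On it a white plinth, top 22 mm above the origin (178 x 128 mm), sides bevelled out to 188 x 138 mm at the board's top face, where the cover's rim stands. The four pralines stand on the plinth, about 46 mm either way in x and 38 mm either way in y from the centre, in any order.
- cover: Loose clear cover, 200 (x) x 150 (y) x 56 mm, walls 4 mm, open below, 0.3 kg. Origin at the centre of its lower rim, z up. A beech knob stands in the middle of its top: head 28 mm in diameter, 72 to 90 mm above the origin (grip there), tip at 94 mm. At the start it sits round the plinth, axes along the tray's, origin 12 mm above the tray's; 2 mm play, the bevel leads in from about 6 mm.
- sign: Small loose price sign, 70 mm tall, 90 g: round foot 70 mm in diameter, 10 mm thick, a stem and a card. Origin at the centre of the foot's underside, z up. The card, 54 mm wide (y), 7 mm thick (x, middle at x = +1.5 mm), is 36 to 71 mm above the origin: pinch it across its thickness. It starts on the cover's flat top, about 61 mm from the knob's axis, toward the cover's -x end.
- log: Milk chocolate log praline with light stripes across its top, 60 mm long (y) x 20 to 24 mm wide (x) x 25 mm tall, 21 g. Origin at the centre of its underside, z up (stripes on top). Lies roughly along the tray's length.
- dome: Dark dome praline with a hazelnut on top, round, 34 mm in diameter; the dome is 24 mm tall and the nut reaches 29 mm; 21 g. Origin at the centre of its underside, z up.
- square: Flat dark rectangular praline with green nuts, 60 (y) x 44 (x) x 13 mm. Origin at the centre of its underside. Stays on the tray.
- truffle: Plain smooth low round milk truffle, 40 x 38 x 26 mm. Origin at the centre of its underside. Stays on the tray.
- mat: Fixed cork mat, 310 (x) x 160 (y) x 4 mm, empty at the start: the side area for sign and cover together (cover lengthwise toward one end, sign at the other). Origin at the centre of its underside, z up.
- paddle: Fixed light wooden tasting paddle, blade 100 (x) x 150 (y) x 14 mm, handle toward -y; a ribbon stand 170 mm tall is just behind it. Origin at the centre of the blade's underside, z up. Two wells, floors 9 mm above the origin: a long one 76 (x) x 40 (y) mm centred at y = +35 mm, for the log laid along x, and a round one 50 mm in diameter centred at y = -35 mm, for the dome.
There are look-alikes about, which are no part of the job. There is more than one size of the sign; the one meant has the size given above.

How it is judged:
On the way, in this order (a step that is already met when the one before it is completed fails the run):
1. the sign stands on the mat, released, while the cover is still on the tray (x of sign in the frame of mat between -0.15 and 0.15 m and y of sign in the frame of mat between -0.07 and 0.07 m and z of sign in the frame of mat below 0.01 m and angle between sign's own z axis and vertical below 0.1 rad and contact force between the fingers and sign below 0.3 N and distance of cover from where it was at the start of the episode below 0.015 m), for 0.2 s.
2. the cover stands beside it on the mat, released (x of cover in the frame of mat between -0.13 and 0.13 m and y of cover in the frame of mat between -0.05 and 0.05 m and z of each of cover, sign in the frame of mat below 0.01 m and angle between each of cover, sign's own z axis and vertical below 0.1 rad and contact force between the fingers and cover below 0.3 N and x of sign in the frame of mat between -0.15 and 0.15 m and y of sign in the frame of mat between -0.07 and 0.07 m), for 0.2 s.
3. the log and the dome lie in their wells, released, while sign and cover are still aside (x of log in the frame of paddle between -0.01 and 0.01 m and y of log in the frame of paddle between 0.025 and 0.045 m and z of each of log, dome in the frame of paddle below 0.012 m and angle between each of log, dome's own z axis and vertical below 0.12 rad and angle between the y axis of log and the x axis of paddle, either way round below 0.3 rad and x of dome in the frame of paddle between -0.012 and 0.012 m and y of dome in the frame of paddle between -0.047 and -0.023 m and contact force between the fingers and log below 0.3 N and contact force between the fingers and dome below 0.3 N and x of cover in the frame of mat between -0.13 and 0.13 m and y of cover in the frame of mat between -0.05 and 0.05 m and z of each of cover, sign in the frame of mat below 0.01 m and angle between each of cover, sign's own z axis and vertical below 0.1 rad and x of sign in the frame of mat between -0.15 and 0.15 m and y of sign in the frame of mat between -0.07 and 0.07 m), for 0.2 s.
4. the cover is seated on the tray again and released, the sign still aside (horizontal distance between cover and tray below 0.006 m and z of cover in the frame of tray below 0.0145 m and angle between cover's own z axis and vertical below 0.04 rad and angle between the x axis of cover and the x axis of tray, either way round below 0.06 rad and contact force between the fingers and cover below 0.3 N and x of sign in the frame of mat between -0.15 and 0.15 m and y of sign in the frame of mat between -0.07 and 0.07 m and z of sign in the frame of mat below 0.01 m and angle between sign's own z axis and vertical below 0.1 rad), for 0.2 s.
5. the fingers press on the seated cover, the sign still aside (horizontal distance between cover and tray below 0.006 m and z of cover in the frame of tray below 0.0145 m and angle between cover's own z axis and vertical below 0.04 rad and angle between the x axis of cover and the x axis of tray, either way round below 0.06 rad and x of sign in the frame of mat between -0.15 and 0.15 m and y of sign in the frame of mat between -0.07 and 0.07 m and z of sign in the frame of mat below 0.01 m and angle between sign's own z axis and vertical below 0.1 rad and contact force between the fingers and cover above 2 N), for 0.04 s.
At the end, for the whole second after the job is handed in: Cover seated on the tray (6 mm, rim within 2.5 mm, 0.06 rad); sign upright on its top within 75 mm of the knob axis; log stripes up in the long well (10 mm, 0.3 rad) and dome in the round well (12 mm), on the floors; other pralines within 12 mm of their starts; all released, at rest (horizontal distance between cover and tray below 0.006 m and z of cover in the frame of tray below 0.0145 m and angle between cover's own z axis and vertical below 0.04 rad and angle between the x axis of cover and the x axis of tray, either way round below 0.06 rad and horizontal distance between sign and cover below 0.075 m and z of sign in the frame of cover between 0.051 and 0.061 m and angle between sign's own z axis and vertical below 0.1 rad and x of log in the frame of paddle between -0.01 and 0.01 m and y of log in the frame of paddle between 0.025 and 0.045 m and z of each of log, dome in the frame of paddle below 0.012 m and angle between each of log, dome's own z axis and vertical below 0.12 rad and angle between the y axis of log and the x axis of paddle, either way round below 0.3 rad and x of dome in the frame of paddle between -0.012 and 0.012 m and y of dome in the frame of paddle between -0.047 and -0.023 m and distance of each of square, truffle from where it was at the start of the episode below 0.012 m and linear speed of each of sign, cover, log, dome below 0.02 m/s and angular speed of each of sign, cover, log, dome below 0.3 rad/s); the robot touches nothing.
It fails at once if one of the two other pralines is pushed away or taken (distance of any of square, truffle from where it was at the start of the episode above 0.02 m).
It fails at once if the sign is knocked over (angle between sign's own z axis and vertical above 0.6 rad).
It also fails if it takes over 147 s, if anything falls off the work surface, if the arm or the gripper's body presses on something with over 40 N, if the wrist force passes 120 N, or if a joint passes its speed limit or range.

## Working session

There is one attempt and no reset: what is moved stays moved. The work goes in short steps, Python scripts to look and compute and a shell command to move; the robot and the scene stay as the last step left them, time stands still between calls to the robot, and variables do not carry over. Pictures are saved under pics/ and viewed, at most 14 in all, crops included, and the job is handed in when it is done.

```bash
ls; mkdir -p pics; cat > h.py <<'E'
from station import ctrl
import numpy as np, cv2
from scipy.spatial.transform import Rotation as R
def ray(f,uv,z):
    K,T=np.array(f["mtx"]),np.array(f["T"])
    d=T[:3,:3]@np.linalg.solve(K,[uv[0],uv[1],1.]); o=T[:3,3]
    return (o+d*(z-o[2])/d[2])[:3].round(4)
def proj(f,p):
    K,T=np.array(f["mtx"]),np.array(f["T"])
    c=T[:3,:3].T@(np.array(p)-T[:3,3]); q=K@c; return (q[:2]/q[2]).round(1)
def save(f,n,crop=None,s=1):
    im=f["color"][:,:,::-1]
    if crop: im=im[crop[1]:crop[3],crop[0]:crop[2]]
    cv2.imwrite("pics/"+n,cv2.resize(im,None,fx=s,fy=s,interpolation=cv2.INTER_CUBIC))
E
python3 - <<'E'
from h import *
for c in("top","scene"):
    f=ctrl.grab_frame(c); save(f,c+"0.png",s=1.4)
    print(c,np.array(f["T"]).round(3).tolist(),f["mtx"])
    for l in "tray cover sign log dome square truffle mat paddle".split():
        print(l,[(np.round(d["xy"],1).tolist(),round(d["conf"],2)) for d in ctrl.mark_of(c,l)])
print(ctrl.observe())
E
```

```text
pics
top [[-0.005, -0.983, 0.185, 0.274], [-1.0, 0.004, -0.002, -0.01], [0.001, -0.185, -0.983, 1.44], [0.0, 0.0, 0.0, 1.0]] [[522.46529727   0.         288.23470305]
 [  0.         522.46529727 203.65901789]
 [  0.           0.           1.        ]]
tray []
cover [([277.4, 193.8], 0.83)]
sign [([395.8, 138.6], 0.9)]
log []
dome []
square []
truffle []
mat [([189.5, 196.9], 0.81)]
paddle [([364.1, 260.1], 0.95)]
scene [[0.83, -0.318, 0.458, 0.085], [-0.558, -0.455, 0.695, -0.73], [-0.013, -0.832, -0.555, 0.624], [0.0, 0.0, 0.0, 1.0]] [[414.73611724   0.         272.42137123]
 [  0.         414.73611724 207.99131404]
 [  0.           0.           1.        ]]
tray []
cover []
sign [([249.0, 204.6], 0.65), ([413.1, 264.5], 0.56)]
log []
dome []
square []
truffle []
mat [([227.6, 178.9], 0.61)]
paddle [([256.5, 305.6], 0.62)]
{'time': 1.0, 'joint_positions': array([ 1.12719493e+00,  2.58614581e-01,  1.53499239e+00, -1.56224755e-06,
        1.34796856e+00, -2.02795518e-01]), 'joint_vel': array([-4.02947661e-04,  9.55641027e-04, -4.90526483e-05,  9.44102564e-04,
       -5.90886610e-04,  1.43466327e-04]), 'joint_torque': array([-1.30132839e-04, -4.45916390e+01, -2.90899140e+01, -4.23124202e-04,
        5.75804497e-04,  2.44664619e-05]), 'tool_pos': array([0.13115074, 0.53415422, 0.23130494]), 'tcp_rot': array([1.20112070e-01, 9.92760339e-01, 7.87442402e-06, 3.44089249e-06]), 'wrist_force': array([-0.09931145,  0.12567554, -0.60748166]), 'moment': array([-0.04517533,  0.02520899,  0.04191192]), 'finger_force': 0.0, 'gripper_width': 0.9997159692460922}
```

View pics/top0.png

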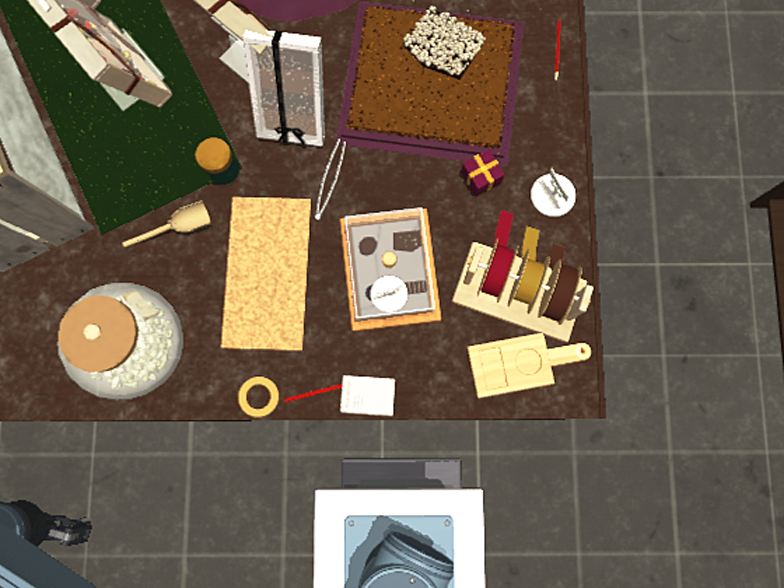

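View pics/scene0.png

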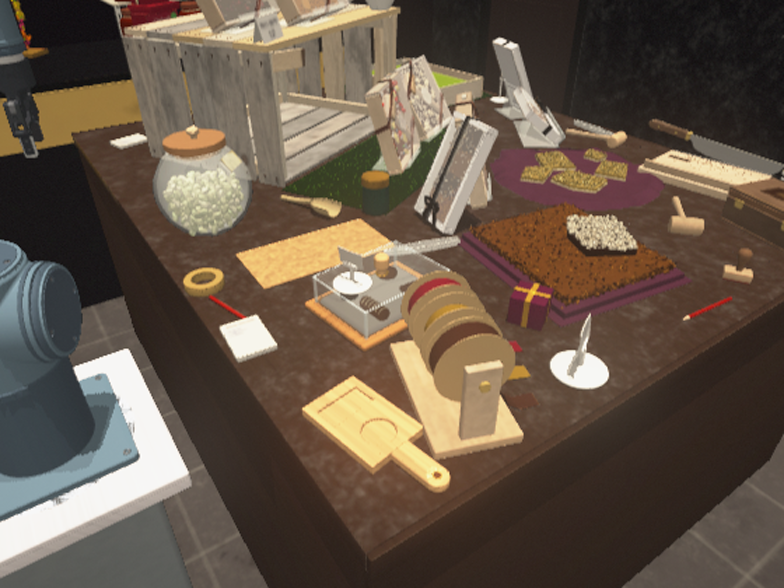

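The top picture (shown at 1.4×) has the mat at (266,273), the covered tray at (389,268), the paddle at (512,365) and the ribbon stand behind it at (525,290).

Sign candidates, in original pixels:
- The sign on the cover, at (278,209).
- A larger sign on the table, at (396,138).

I choose the one on the cover, and check it in a close crop.

```bash
python3 - <<'E'
from h import *
f=ctrl.grab_frame("top"); save(f,"crop1.png",(150,130,430,300),2.8)
print("foot radius px big vs small: see crop")
im=cv2.cvtColor(f["color"],cv2.COLOR_RGB2HSV)
for n,c,z in(("mat",(190,197),.004),("tray",(247,215),.012),("paddle",(350,265),.014)):
    h=im[c[1]-2:c[1]+3,c[0]-2:c[0]+3].reshape(-1,3).astype(int).mean(0)
    print(n,"hsv",h)
    m=((abs(im.astype(int)-h)<[9,70,60]).all(2)).astype(np.uint8)
    m=cv2.morphologyEx(m,cv2.MORPH_CLOSE,np.ones((5,5)))
    _,L,st,_=cv2.connectedComponentsWithStats(m); k=L[c[1],c[0]]
    print(st[k]); pts=np.argwhere(L==k)[:,::-1].astype(float)
    w=np.array([ray(f,p,z)[:2] for p in pts]).astype(np.float32)
    if n=="paddle": np.save("pad.npy",w)
    r=cv2.minAreaRect(w*1000); print(r, cv2.boxPoints(r).round(0).tolist())
E
```

```text
foot radius px big vs small: see crop
mat hsv [ 19.64 127.72 247.88]
[ 158  141   64  109 6163]
((574.0751342773438, 262.8544616699219), (160.33348083496094, 309.3492431640625), 87.95458221435547) [[417.0, 188.0], [726.0, 177.0], [732.0, 337.0], [422.0, 348.0]]
tray hsv [ 12.   120.8  100.88]
[    0     0   433   301 64200]
((723.7286376953125, 223.53268432617188), (1248.6234130859375, 885.9795532226562), 89.94005584716797) [[280.0, -400.0], [1166.0, -401.0], [1167.0, 847.0], [281.0, 848.0]]
paddle hsv [ 25.2   91.96 254.4 ]
[ 323  173   99  111 4598]
((491.56317138671875, -235.38075256347656), (307.14398193359375, 236.69032287597656), 13.528964042663574) [[315.0, -156.0], [370.0, -386.0], [669.0, -315.0], [613.0, -84.0]]
```

View pics/crop1.png

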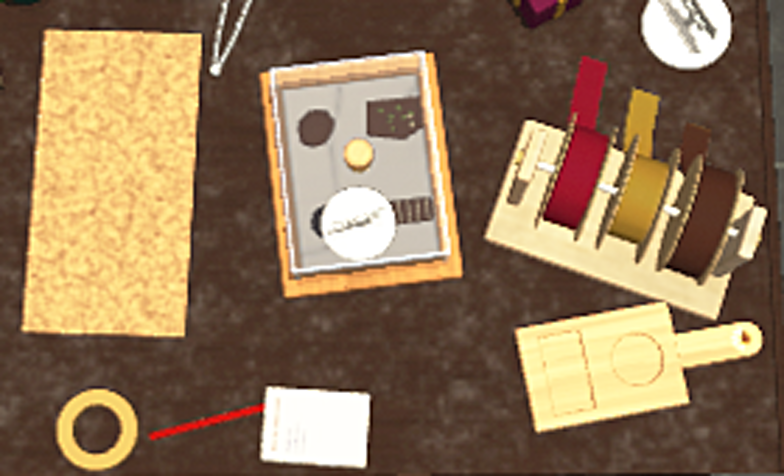

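The sign on the cover has its foot at crop (358,223). It is about 27 px across, which is 70 mm at that height. The table one is about 32 px, or 88 mm, so the sign on the cover is the right one. The knob is at crop (358,153).

```bash
cat >> h.py <<'E'
def plan(p,yaw=None):
    """tool shift (cm, axes after an initial turn) and turn about tool z to reach TCP p, tool y axis at world angle yaw (mod pi)"""
    s=ctrl.observe(); M=R.from_quat(s["tcp_rot"]).as_matrix()
    cur=np.arctan2(M[1,1],M[0,1]); d=0 if yaw is None else (yaw-cur+np.pi/2)%np.pi-np.pi/2
    M2=R.from_rotvec([0,0,d]).as_matrix()@M
    rv=R.from_matrix(M.T@M2).as_rotvec()
    print("t %.1f tcp"%s["time"],s["tool_pos"].round(4),"yaw %.3f tilt %.3f"%(cur,np.arccos(-M[2,2])),"turn z %.3f"%rv[2],"j6 %.2f"%s["joint_positions"][5],
      "shift cm now",(M.T@(np.array(p)-s["tool_pos"])*100).round(2),"after turn",(M2.T@(np.array(p)-s["tool_pos"])*100).round(2))
E
python3 - <<'E'
from h import *
f=ctrl.grab_frame("top")
P=lambda u,v,z:ray(f,(u/2.8+150,v/2.8+130),z)
t=np.array([P(*c,.012)for c in((260,72),(433,52),(463,276),(284,297))])
print("tray",t.mean(0),np.linalg.norm(np.diff(t[[0,1,2,3,0]],axis=0),axis=1), [np.arctan2(*(a-b)[1::-1]) for a,b in((t[0],t[3]),(t[1],t[2]))])
t=np.array([P(*c,.014)for c in((516,327),(667,303),(690,402),(536,432))])
print("paddle",t.mean(0),np.linalg.norm(np.diff(t[[0,1,2,3,0]],axis=0),axis=1), [np.arctan2(*(a-b)[1::-1]) for a,b in((t[0],t[3]),(t[1],t[2]))])
print("wells",P(568,372,.012),P(636,358,.012))
print("knob",P(358,153,.106),"sign",P(358,223,.078))
s=P(358,223,.078)
g=ctrl.grab_frame("wrist");print("wristcam",np.array(g["T"]).round(3).tolist(),g["mtx"][0])
plan([s[0],s[1],.25],0.1)
E
```

```text
tray [0.5772   0.014425 0.012   ] [0.17626131 0.23069725 0.17713272 0.23039455] [np.float64(0.11396449953385075), np.float64(0.11774183217759138)]
paddle [ 0.383975 -0.220975  0.014   ] [0.15015649 0.09814031 0.15229606 0.10293036] [np.float64(0.16690558344913078), np.float64(0.18860282082489788)]
wells [ 0.3781 -0.1877  0.012 ] [ 0.3914 -0.2543  0.012 ]
knob [0.576  0.0146 0.106 ] sign [0.5145 0.0152 0.078 ]
wristcam [[0.238, 0.936, 0.258, 0.066], [0.971, -0.229, -0.063, 0.549], [0.0, 0.266, -0.964, 0.373], [0.0, 0.0, 0.0, 1.0]] [372.5937683   0.        276.7066168]
t 1.1 tcp [0.1311 0.5341 0.2313] yaw 1.330 tilt 0.000 turn z 1.230 j6 -0.20 shift cm now [-49.61 -41.25  -1.87] after turn [-55.46  32.96  -1.87]
```

```bash
python3 -m pendant '[[-2.5,-2.06,0,0,0,0,4],[-2.5,-2.06,0,0,0,0,4],[-2.5,-2.06,0,0,0,0,4],[-2.5,-2.06,0,0,0,0,4],[-2.5,-2.06,0,0,0,0,4],[-2.5,-2.06,0,0,0,0,4],[-2.5,-2.06,0,0,0,0,4],[-2.5,-2.06,0,0,0,0,4],[-2.5,-2.06,0,0,0,0,4],[-2.5,-2.06,0,0,0,0,4]]' 30
python3 -m pendant '[[-2.5,-2.06,0,0,0,0,4],[-2.5,-2.06,0,0,0,0,4],[-2.5,-2.06,0,0,0,0,4],[-2.5,-2.06,0,0,0,0,4],[-2.5,-2.06,0,0,0,0,4],[-2.5,-2.06,0,0,0,0,4],[-2.5,-2.06,0,0,0,0,4],[-2.5,-2.06,0,0,0,0,4],[-2.5,-2.06,0,0,0,0,4],[-2.5,-2.06,0,0,0,0,4]]'
python3 -m pendant '[[0,0,0,0,0,0.122,4],[0,0,0,0,0,0.122,4],[0,0,0,0,0,0.122,4],[0,0,0,0,0,0.122,4],[0,0,0,0,0,0.122,4],[0,0,0,0,0,0.122,4],[0,0,0,0,0,0.122,4],[0,0,0,0,0,0.122,4],[0,0,0,0,0,0.122,4],[0,0,0,0,0,0.122,4]]'
python3 - <<'E'
from h import *
f=ctrl.grab_frame("wrist"); save(f,"w1.png",s=1.4)
print([(d["xy"],d["conf"]) for d in ctrl.mark_of("wrist","sign")])
print("pred foot top",proj(f,[.5145,.0152,.078]),"card top",proj(f,[.5145,.0152,.139]))
plan([.5145,.0152,.2],0.1)
E
```

```text
time: 1.98
tool_pos: [0.3255, 0.2731, 0.2316]
tcp_rot: [0.12, 0.993, 0.0, 0.0]
wrist_force: [0.9, -0.1, 0.3]
gripper_width: 0.471
finger_force: 0.0
time: 2.82
tool_pos: [0.5192, 0.0133, 0.2314]
tcp_rot: [0.12, 0.993, 0.0, 0.0]
wrist_force: [0.2, 0.7, 1.0]
gripper_width: 0.471
finger_force: 0.0
time: 3.65
tool_pos: [0.5184, 0.0148, 0.2313]
tcp_rot: [0.669, 0.743, 0.0, 0.0]
wrist_force: [0.1, -0.4, -0.3]
gripper_width: 0.471
finger_force: 0.0
[([273.9, 180.8], 0.97)]
pred foot top [271.3 185.1] card top [270.  205.3]
t 3.8 tcp [0.5185 0.0148 0.2313] yaw 0.109 tilt 0.000 turn z 0.009 j6 -0.30 shift cm now [ 0.09 -0.39  3.13] after turn [ 0.08 -0.39  3.13]
```

View pics/w1.png

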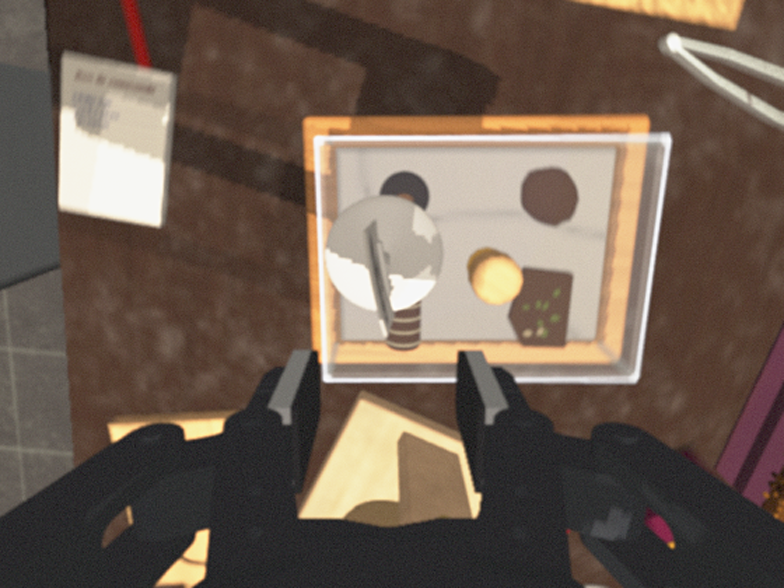

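The wrist picture (shown at 1.4×) has the sign's foot at (384,253). The card's top edge runs from (371,226) to (387,334). The knob is at (495,277). Under the cover, the dome is at (405,190), the log at (403,325), the truffle at (549,195) and the square at (541,308).

```bash
python3 - <<'E'
from h import *
f=ctrl.grab_frame("wrist")
q=lambda u,v,z:ray(f,(u/1.4,v/1.4),z)
a,b=q(371,226,.139),q(387,334,.139); print(a,b,"len",np.linalg.norm(a-b),"mid",(a+b)/2,"norm yaw",np.arctan2(*(a-b)[1::-1])-np.pi/2)
print("foot",q(384,253,.078),"net",ray(f,(273.9,180.8),.068),"knob",q(497,280,.106))
m=f["color"][150:250,255:290]; cv2.imwrite("pics/wc.png",cv2.resize(f["color"][140:250,225:320,::-1],None,fx=5,fy=5,interpolation=cv2.INTER_CUBIC))
E
```

```text
[0.5084 0.0435 0.139 ] [ 0.5212 -0.0074  0.139 ] len 0.052484759692695566 mid [0.5148  0.01805 0.139  ] norm yaw 0.24636498386536498
foot [0.5165 0.019  0.078 ] net [0.5163 0.0168 0.068 ] knob [0.5772 0.0169 0.106 ]
```

View pics/wc.png

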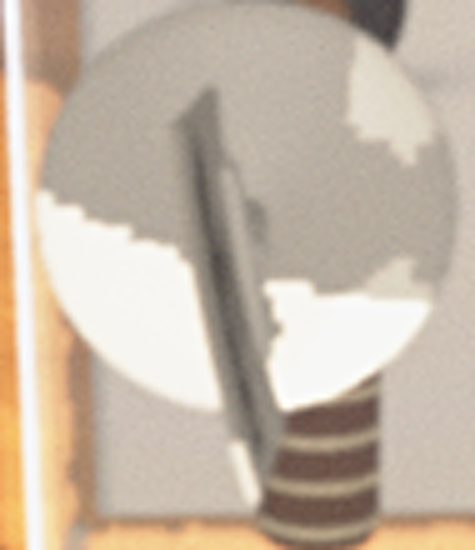

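```bash
python3 -m pendant '[[0,0,0,0,0,-0.075,4],[0,0,0,0,0,-0.075,4],[0,0,0,0,0,0,4],[0,0,0,0,0,0,4],[0,0,0,0,0,0,4],[0,0,0,0,0,0,4],[0,0,0,0,0,0,4],[0,0,0,0,0,0,4],[0,0,0,0,0,0,4],[0,0,0,0,0,0,4]]' 30
python3 - <<'E'
from h import *
plan([.5148,.0178,.104],0.26)
E
```

```text
time: 4.63
tool_pos: [0.5185, 0.0148, 0.2313]
tcp_rot: [0.61, 0.793, 0.0, 0.0]
wrist_force: [0.1, -0.9, -0.4]
gripper_width: 0.471
finger_force: 0.0
t 4.6 tcp [0.5185 0.0148 0.2313] yaw 0.260 tilt 0.000 turn z -0.000 j6 -0.45 shift cm now [ 0.39 -0.28 12.73] after turn [ 0.39 -0.28 12.73]
```

```bash
python3 -m pendant '[[0.4,-0.28,0,0,0,0,4],[0,0,2,0,0,0,4],[0,0,2,0,0,0,4],[0,0,2,0,0,0,4],[0,0,2,0,0,0,4],[0,0,2,0,0,0,4],[0,0,1.5,0,0,0,4],[0,0,1,0,0,0,4],[0,0,0.2,0,0,0,4],[0,0,0,0,0,0,4]]' 30
python3 -m pendant '[[0,0,0,0,0,0,0],[0,0,0,0,0,0,0],[0,0,0,0,0,0,0],[0,0,0,0,0,0,0],[0,0,0,0,0,0,0],[0,0,0,0,0,0,0],[0,0,0,0,0,0,0],[0,0,0,0,0,0,0],[0,0,-0.5,0,0,0,0],[0,0,-0.5,0,0,0,0]]' 30
python3 - <<'E'
from h import *
plan([.5148,.0178,.2],0.26)
E
```

```text
time: 5.47
tool_pos: [0.5144, 0.0181, 0.104]
tcp_rot: [0.609, 0.793, -0.0, -0.0]
wrist_force: [0.4, 0.5, -0.2]
gripper_width: 0.473
finger_force: 0.0
time: 6.3
tool_pos: [0.5146, 0.0179, 0.1146]
tcp_rot: [0.609, 0.793, -0.0, -0.0]
wrist_force: [-0.7, 0.4, -0.9]
gripper_width: 0.067
finger_force: 35.0
t 6.3 tcp [0.5146 0.0179 0.1146] yaw 0.260 tilt 0.000 turn z -0.000 j6 -0.44 shift cm now [-0.02  0.02 -8.54] after turn [-0.02  0.02 -8.54]
```

```bash
python3 -m pendant '[[0,0,-0.8,0,0,0,0],[0,0,-0.8,0,0,0,0],[0,0,-1,0,0,0,0],[0,0,-1,0,0,0,0],[0,0,-1,0,0,0,0],[0,0,-1,0,0,0,0],[0,0,-1,0,0,0,0],[0,0,-1,0,0,0,0],[0,0,0,0,0,0,0],[0,0,0,0,0,0,0]]'
python3 - <<'E'
from h import *
plan([.469,.267,.06])
f=ctrl.grab_frame("wrist"); save(f,"w2.png",s=1.4)
E
```

```text
time: 7.13
tool_pos: [0.5151, 0.0179, 0.191]
tcp_rot: [0.609, 0.793, 0.0, 0.001]
wrist_force: [0.6, -0.8, -0.3]
gripper_width: 0.068
finger_force: 35.0
t 7.1 tcp [0.5151 0.0179 0.191 ] yaw 0.260 tilt 0.002 turn z 0.000 j6 -0.44 shift cm now [25.27  1.93 13.09] after turn [25.27  1.93 13.09]
```

View pics/w2.png

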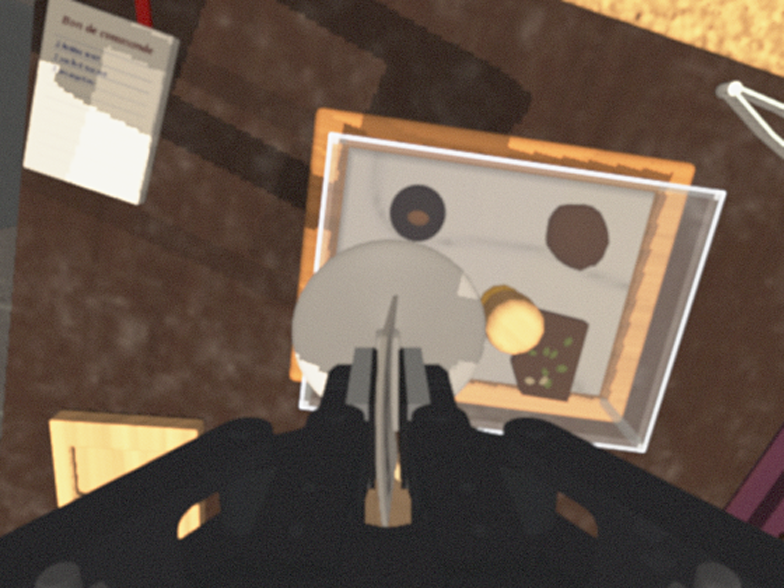

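The sign is held upright between the pads, its foot at (390,325). The dome, with its nut, is at (418,212), next to the truffle at (577,236).

```bash
python3 -m pendant '[[1.5,0.1,0,0,0,0,0],[2.5,0.2,0,0,0,0,0],[3,0.24,0,0,0,0,0],[3,0.24,0,0,0,0,0],[3,0.24,0,0,0,0,0],[3,0.24,0,0,0,0,0],[3,0.24,0,0,0,0,0],[3,0.23,0,0,0,0,0],[2,0.1,0,0,0,0,0],[1.3,0.1,0,0,0,0,0]]'
python3 -m pendant '[[0,0,1,0,0,0,0],[0,0,2,0,0,0,0],[0,0,2,0,0,0,0],[0,0,2,0,0,0,0],[0,0,2,0,0,0,0],[0,0,2,0,0,0,0],[0,0,1.5,0,0,0,0],[0,0,1,0,0,0,0],[0,0,0.4,0,0,0,0],[0,0,0,0,0,0,0]]'
python3 -m pendant '[[0,0,0.1,0,0,0,0],[0,0,0.1,0,0,0,0],[0,0,0.1,0,0,0,0],[0,0,0.1,0,0,0,0],[0,0,0.1,0,0,0,0],[0,0,0.1,0,0,0,0],[0,0,0,0,0,0,0],[0,0,0,0,0,0,0],[0,0,0,0,0,0,0],[0,0,0,0,0,0,0]]'
python3 - <<'E'
from h import *
plan([.469,.267,.04])
E
```

```text
time: 8.02
tool_pos: [0.467, 0.2694, 0.1893]
tcp_rot: [0.609, 0.793, -0.001, -0.001]
wrist_force: [-0.2, 0.2, -0.8]
gripper_width: 0.065
finger_force: 35.0
time: 8.85
tool_pos: [0.4678, 0.2664, 0.0501]
tcp_rot: [0.61, 0.793, -0.001, -0.001]
wrist_force: [-0.2, -0.2, -0.9]
gripper_width: 0.065
finger_force: 35.0
time: 9.68
tool_pos: [0.4684, 0.2674, 0.0453]
tcp_rot: [0.609, 0.793, 0.0, 0.0]
wrist_force: [0.7, -0.2, -1.4]
gripper_width: 0.067
finger_force: 35.1
t 9.7 tcp [0.4684 0.2674 0.0453] yaw 0.260 tilt 0.000 turn z 0.000 j6 0.05 shift cm now [-0.06  0.05  0.53] after turn [-0.06  0.05  0.53]
```

```bash
python3 -m pendant '[[0,0,0.1,0,0,0,0],[0,0,0.1,0,0,0,0],[0,0,0.1,0,0,0,0],[0,0,0.1,0,0,0,0],[0,0,0,0,0,0,0],[0,0,0,0,0,0,0],[0,0,0,0,0,0,0],[0,0,0,0,0,0,0],[0,0,0,0,0,0,0],[0,0,0,0,0,0,0]]'
python3 -m pendant '[[0,0,0.1,0,0,0,0],[0,0,0.1,0,0,0,0],[0,0,0,0,0,0,0],[0,0,0,0,0,0,0],[0,0,0,0,0,0,0],[0,0,0,0,0,0,0],[0,0,0,0,0,0,0],[0,0,0,0,0,0,0],[0,0,0,0,0,0,0],[0,0,0,0,0,0,0]]'
```

```text
time: 10.52
tool_pos: [0.4682, 0.2674, 0.0417]
tcp_rot: [0.609, 0.793, -0.0, -0.0]
wrist_force: [-1.9, -0.8, 6.1]
gripper_width: 0.066
finger_force: 36.7
time: 11.35
tool_pos: [0.4681, 0.2674, 0.0414]
tcp_rot: [0.609, 0.793, 0.0, 0.0]
wrist_force: [-8.4, -3.1, 21.0]
gripper_width: 0.065
finger_force: 40.6
```

```bash
python3 -m pendant '[[0,0,-0.2,0,0,0,0],[0,0,0,0,0,0,0],[0,0,0,0,0,0,1.5],[0,0,0,0,0,0,2.5],[0,0,0,0,0,0,4],[0,0,0,0,0,0,4],[0,0,0,0,0,0,4],[0,0,0,0,0,0,4],[0,0,-1,0,0,0,4],[0,0,-1.5,0,0,0,4]]'
python3 -m pendant '[[0,0,-2,0,0,0,4],[0,0,-2,0,0,0,4],[0,0,-2.5,0,0,0,4],[0,0,-2.5,0,0,0,4],[0,0,-2.5,0,0,0,4],[0,0,-2.5,0,0,0,5],[0,0,-1,0,0,0,5],[0,0,0,0,0,0,5],[0,0,0,0,0,0,5],[0,0,0,0,0,0,5]]'
python3 - <<'E'
from h import *
f=ctrl.grab_frame("wrist"); m=ctrl.mark_of("wrist","sign"); print([(d["xy"],d["conf"],ray(f,d["xy"],.004)) for d in m])
f=ctrl.grab_frame("top"); m=ctrl.mark_of("top","sign"); print([(d["xy"],d["conf"],ray(f,d["xy"],.004)) for d in m])
plan([.577,.0155,.2],0.26)
E
```

```text
time: 12.18
tool_pos: [0.4672, 0.267, 0.0656]
tcp_rot: [0.609, 0.793, -0.001, -0.001]
wrist_force: [-0.0, -0.0, -0.9]
gripper_width: 0.47
finger_force: 0.0
time: 13.02
tool_pos: [0.4674, 0.2671, 0.2147]
tcp_rot: [0.61, 0.793, -0.001, -0.001]
wrist_force: [-0.7, -0.4, -1.2]
gripper_width: 0.584
finger_force: 0.0
[([279.8, 174.0], 0.67, array([0.4702, 0.2667, 0.004 ]))]
[([187.8, 226.8], 0.87, array([0.4804, 0.2663, 0.004 ])), ([395.1, 138.2], 0.74, array([ 0.7339, -0.3195,  0.004 ]))]
t 13.2 tcp [0.4677 0.2671 0.2148] yaw 0.260 tilt 0.003 turn z -0.000 j6 0.05 shift cm now [-27.13   4.1    1.48] after turn [-27.13   4.1    1.48]
```

```bash
python3 -m pendant '[[-2.5,0.41,0,0,0,0,5],[-2.75,0.41,0,0,0,0,5],[-2.75,0.41,0,0,0,0,5],[-2.75,0.41,0,0,0,0,5],[-2.75,0.41,0,0,0,0,5],[-2.75,0.41,0,0,0,0,5],[-2.75,0.41,0,0,0,0,5],[-2.75,0.41,0,0,0,0,5],[-2.75,0.41,0,0,0,0,5],[-2.6,0.41,0,0,0,0,5]]'
python3 -m pendant '[[0,0,0.3,0,0,0.0725,5],[0,0,0.3,0,0,0.0725,5],[0,0,0,0,0,0,5],[0,0,0,0,0,0,5],[0,0,0,0,0,0,5],[0,0,0,0,0,0,5],[0,0,0,0,0,0,5],[0,0,0,0,0,0,5],[0,0,0,0,0,0,5],[0,0,0,0,0,0,5]]'
python3 - <<'E'
from h import *
f=ctrl.grab_frame("wrist"); save(f,"w3.png",s=1.4)
for l in "tray cover log dome square truffle".split(): print(l,[(np.round(d["xy"],1).tolist(),round(d["conf"],2),ray(f,d["xy"],{"tray":0,"cover":.012}.get(l,.022))) for d in ctrl.mark_of("wrist",l)])
print("pred knob top",proj(f,[.5765,.0155,.106]))
plan([.5765,.0155,.076],.115)
E
```

```text
time: 14.05
tool_pos: [0.5778, 0.0145, 0.2154]
tcp_rot: [0.61, 0.793, -0.0, -0.001]
wrist_force: [0.2, 0.4, 1.0]
gripper_width: 0.583
finger_force: 0.0
time: 14.88
tool_pos: [0.5776, 0.0162, 0.2104]
tcp_rot: [0.665, 0.747, 0.0, 0.0]
wrist_force: [0.8, 0.0, 0.1]
gripper_width: 0.586
finger_force: 0.0
tray []
cover [([277.7, 179.4], 0.8, array([0.5795, 0.0126, 0.012 ]))]
log []
dome []
square []
truffle []
pred knob top [274.2 202.5]
t 15.2 tcp [0.5776 0.016  0.2103] yaw 0.115 tilt 0.000 turn z 0.000 j6 -0.28 shift cm now [-0.04 -0.11 13.43] after turn [-0.04 -0.11 13.43]
```

View pics/w3.png

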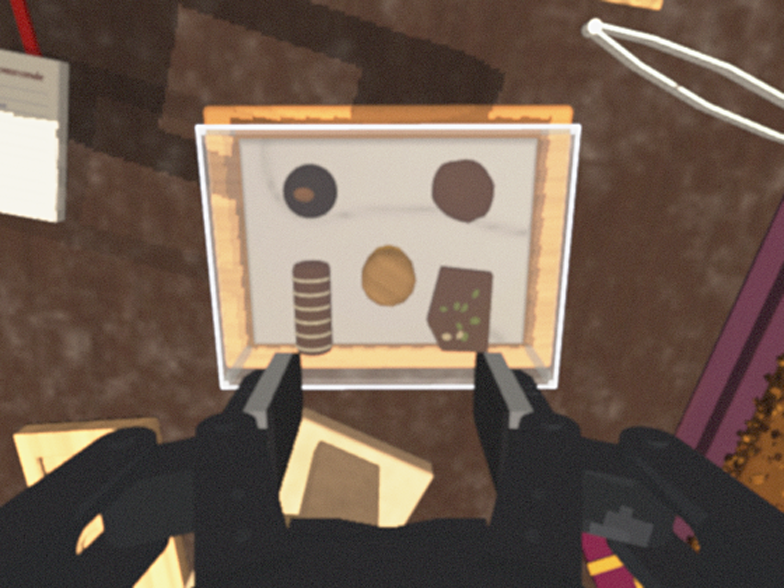

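The cover sits squarely in view, with its top edges at rows 127 and 386 and the knob at (388,275). The dome is at (310,190), the log at (313,307), the truffle at (463,190) and the square at (463,308).

```bash
python3 -m pendant '[[0,-0.05,1,0,0,0,5],[0.1,0,2,0,0,0,5],[0,0,2,0,0,0,5],[0,0,2,0,0,0,5],[0,0,2,0,0,0,5],[0,0,2,0,0,0,5],[0,0,1.4,0,0,0,5],[0,0,0.8,0,0,0,5],[0,0,0.2,0,0,0,5],[0,0,0,0,0,0,5]]'
python3 -m pendant '[[0,0,0,0,0,0,0],[0,0,0,0,0,0,0],[0,0,0,0,0,0,0],[0,0,0,0,0,0,0],[0,0,0,0,0,0,0],[0,0,0,0,0,0,0],[0,0,0,0,0,0,0],[0,0,0,0,0,0,0],[0,0,0,0,0,0,0],[0,0,0,0,0,0,0]]' 50
```

```text
time: 16.07
tool_pos: [0.5767, 0.017, 0.0757]
tcp_rot: [0.665, 0.747, -0.0, -0.001]
wrist_force: [-0.9, 0.0, 0.0]
gripper_width: 0.589
finger_force: 0.0
time: 16.9
tool_pos: [0.5779, 0.0168, 0.0776]
tcp_rot: [0.665, 0.747, 0.001, 0.001]
wrist_force: [0.1, 0.7, 6.3]
gripper_width: 0.302
finger_force: 49.6
```

```bash
python3 -m pendant '[[0,0,-0.2,0,0,0,0],[0,0,-0.3,0,0,0,0],[0,0,-0.5,0,0,0,0],[0,0,-0.5,0,0,0,0],[0,0,-0.5,0,0,0,0],[0,0,-0.5,0,0,0,0],[0,0,-0.5,0,0,0,0],[0,0,0,0,0,0,0],[0,0,0,0,0,0,0],[0,0,0,0,0,0,0]]' 60
python3 - <<'E'
from h import *
f=ctrl.grab_frame("wrist"); save(f,"w4.png",s=1.2)
plan([.626,.261,.2],-.036)
E
```

```text
time: 17.73
tool_pos: [0.5769, 0.017, 0.1062]
tcp_rot: [0.665, 0.747, -0.0, -0.0]
wrist_force: [0.2, 0.9, -3.4]
gripper_width: 0.298
finger_force: 59.1
t 17.8 tcp [0.5768 0.017  0.1061] yaw 0.115 tilt 0.001 turn z 0.151 j6 -0.28 shift cm now [23.67  7.68 -9.39] after turn [24.56  4.04 -9.39]
```

View pics/w4.png

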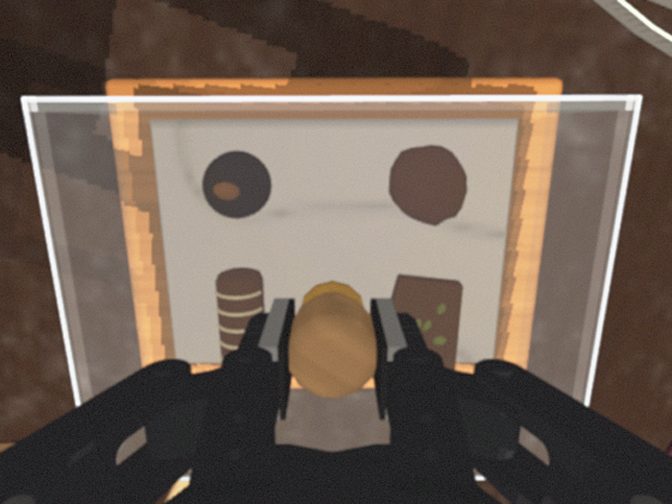

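The cover is held level by its knob at (333,345) and clear of the tray.

```bash
python3 -m pendant '[[0,0,-0.6,0,0,0,0],[0,0,-1.1,0,0,0,0],[0,0,-1.1,0,0,0,0],[0,0,-1.1,0,0,0,0],[0,0,-1.1,0,0,0.03,0],[0,0,-1.1,0,0,0.03,0],[0,0,-1.1,0,0,0.03,0],[0,0,-1.1,0,0,0.03,0],[0,0,-0.7,0,0,0.03,0],[0,0,0,0,0,0,0]]'
python3 -m pendant '[[0.8,0.14,0,0,0,0,0],[1.6,0.26,0,0,0,0,0],[2.5,0.4,0,0,0,0,0],[2.5,0.4,0,0,0,0,0],[2.5,0.4,0,0,0,0,0],[2.5,0.4,0,0,0,0,0],[2.5,0.4,0,0,0,0,0],[2.5,0.4,0,0,0,0,0],[2.5,0.4,0,0,0,0,0],[2,0.4,0,0,0,0,0]]'
python3 -m pendant '[[1.6,0.26,0,0,0,0,0],[0.8,0.14,0,0,0,0,0],[0.4,0.06,0,0,0,0,0],[0,0,0,0,0,0,0],[0,0,1,0,0,0,0],[0,0,1.5,0,0,0,0],[0,0,1.5,0,0,0,0],[0,0,1.5,0,0,0,0],[0,0,1,0,0,0,0],[0,0,0,0,0,0,0]]'
python3 - <<'E'
from h import *
plan([.626,.261,.07],-.036)
E
```

```text
time: 18.62
tool_pos: [0.5785, 0.0168, 0.1997]
tcp_rot: [0.72, 0.694, 0.002, 0.002]
wrist_force: [0.4, 0.0, -2.2]
gripper_width: 0.304
finger_force: 59.2
time: 19.45
tool_pos: [0.62, 0.2373, 0.1956]
tcp_rot: [0.719, 0.695, -0.0, -0.001]
wrist_force: [-0.1, 0.0, -2.5]
gripper_width: 0.298
finger_force: 59.2
time: 20.28
tool_pos: [0.6244, 0.2608, 0.1279]
tcp_rot: [0.72, 0.694, -0.003, -0.001]
wrist_force: [-0.4, 0.1, -1.3]
gripper_width: 0.3
finger_force: 59.2
t 20.3 tcp [0.6244 0.2608 0.1279] yaw -0.036 tilt 0.006 turn z -0.000 j6 0.27 shift cm now [0.04 0.19 5.79] after turn [0.04 0.19 5.79]
```

```bash
python3 -m pendant '[[0,0.2,1,0,0,0,0],[0,0,1.2,0,0,0,0],[0,0,1.2,0,0,0,0],[0,0,1,0,0,0,0],[0,0,0.6,0,0,0,0],[0,0,0.2,0,0,0,0],[0,0,0,0,0,0,0],[0,0,0,0,0,0,0],[0,0,0,0,0,0,0],[0,0,0,0,0,0,0]]'
python3 -m pendant '[[0,0,0.1,0,0,0,0],[0,0,0.1,0,0,0,0],[0,0,0.1,0,0,0,0],[0,0,0.1,0,0,0,0],[0,0,0,0,0,0,0],[0,0,0,0,0,0,0],[0,0,0,0,0,0,0],[0,0,0,0,0,0,0],[0,0,0,0,0,0,0],[0,0,0,0,0,0,0]]'
```

```text
time: 21.12
tool_pos: [0.6288, 0.2625, 0.0801]
tcp_rot: [0.719, 0.695, 0.001, 0.0]
wrist_force: [-0.3, -0.3, -2.3]
gripper_width: 0.301
finger_force: 59.3
time: 21.95
tool_pos: [0.6283, 0.2623, 0.0754]
tcp_rot: [0.719, 0.695, 0.0, 0.0]
wrist_force: [0.3, -0.9, -2.2]
gripper_width: 0.303
finger_force: 59.3
```

```bash
python3 -m pendant '[[0,0,0.1,0,0,0,0],[0,0,0.1,0,0,0,0],[0,0,0.1,0,0,0,0],[0,0,0.1,0,0,0,0],[0,0,0,0,0,0,0],[0,0,0,0,0,0,0],[0,0,0,0,0,0,0],[0,0,0,0,0,0,0],[0,0,0,0,0,0,0],[0,0,0,0,0,0,0]]'
python3 -m pendant '[[0,0,0.1,0,0,0,0],[0,0,0.1,0,0,0,0],[0,0,0,0,0,0,0],[0,0,0,0,0,0,0],[0,0,0,0,0,0,0],[0,0,0,0,0,0,0],[0,0,0,0,0,0,0],[0,0,0,0,0,0,0],[0,0,0,0,0,0,0],[0,0,0,0,0,0,0]]'
```

```text
time: 22.78
tool_pos: [0.6283, 0.2623, 0.0714]
tcp_rot: [0.719, 0.695, 0.0, 0.0]
wrist_force: [0.4, 0.1, -3.7]
gripper_width: 0.301
finger_force: 59.3
time: 23.62
tool_pos: [0.6283, 0.2624, 0.0697]
tcp_rot: [0.719, 0.695, 0.0, 0.0]
wrist_force: [-1.9, -0.3, 4.3]
gripper_width: 0.302
finger_force: 59.9
```

```bash
python3 -m pendant '[[0,0,-0.1,0,0,0,0],[0,0,0,0,0,0,3.2],[0,0,0,0,0,0,4],[0,0,0,0,0,0,5],[0,0,0,0,0,0,5],[0,0,0,0,0,0,5],[0,0,-1,0,0,0,5],[0,0,-2,0,0,0,5],[0,0,-2,0,0,0,5],[0,0,-2,0,0,0,5]]'
python3 -m pendant '[[0,0,-2,0,0,0,5],[0,0,-2,0,0,0,5],[0,0,-2,0,0,0,5],[0,0,-1,0,0,0,5],[0,0,0,0,0,0,5],[0,0,0,0,0,0,5],[0,0,0,0,0,0,5],[0,0,0,0,0,0,5],[0,0,0,0,0,0,5],[0,0,0,0,0,0,5]]'
python3 - <<'E'
from h import *
f=ctrl.grab_frame("wrist")
for l in ("cover","sign"): print(l,[(d["xy"],round(d["conf"],2),ray(f,d["xy"],.004)) for d in ctrl.mark_of("wrist",l)])
f=ctrl.grab_frame("top"); save(f,"t2.png",(150,120,430,300),2.8)
for l in "cover sign tray log dome square truffle".split(): print(l,[(np.round(d["xy"],1).tolist(),round(d["conf"],2),ray(f,d["xy"],{"tray":0,"cover":.004,"sign":.004}.get(l,.022))) for d in ctrl.mark_of("top",l)])
plan([.577,.0155,.21],.115)
E
```

```text
time: 24.45
tool_pos: [0.6282, 0.2623, 0.1417]
tcp_rot: [0.719, 0.695, -0.0, 0.0]
wrist_force: [-0.3, -0.2, -1.1]
gripper_width: 0.586
finger_force: 0.0
time: 25.28
tool_pos: [0.6278, 0.2622, 0.2091]
tcp_rot: [0.719, 0.695, -0.001, -0.001]
wrist_force: [0.2, -0.3, -0.4]
gripper_width: 0.585
finger_force: 0.0
cover [([280.2, 178.9], 0.78, array([0.6312, 0.2574, 0.004 ]))]
sign [([109.8, 175.0], 0.64, array([0.47  , 0.2666, 0.004 ]))]
cover [([193.9, 176.0], 0.57, array([0.6251, 0.2536, 0.004 ]))]
sign [([396.9, 138.3], 0.6, array([ 0.7336, -0.3246,  0.004 ])), ([187.3, 228.3], 0.58, array([0.4762, 0.2676, 0.004 ]))]
tray [([278.0, 188.0], 0.78, array([0.5903, 0.0162, 0.    ]))]
log [([293.0, 205.6], 0.72, array([ 0.5356, -0.0256,  0.022 ]))]
dome [([266.0, 207.0], 0.45, array([0.532 , 0.0489, 0.022 ]))]
square [([288.2, 171.0], 0.85, array([ 0.6339, -0.0128,  0.022 ]))]
truffle [([263.3, 173.6], 0.64, array([0.6268, 0.0568, 0.022 ]))]
t 25.8 tcp [0.6282 0.2623 0.2104] yaw -0.035 tilt 0.000 turn z -0.150 j6 0.27 shift cm now [-24.85  -4.26   0.04] after turn [-23.93  -7.92   0.04]
```

View pics/t2.png

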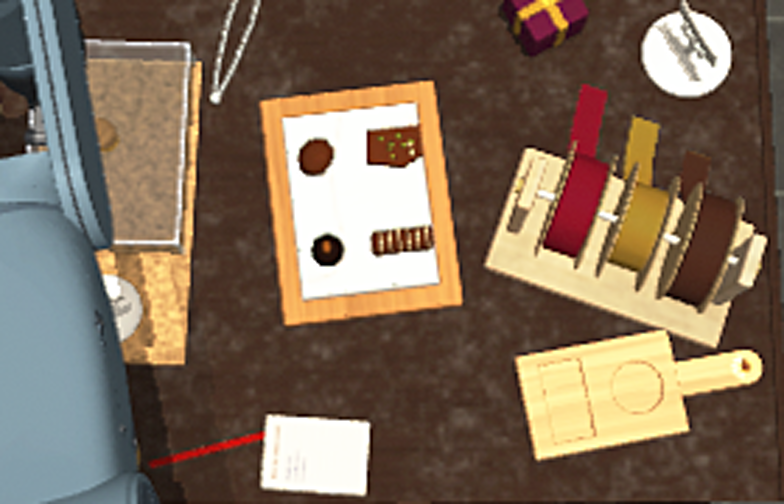

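The tray is open: truffle at (316,156), square at (395,147), dome with its nut at (327,250), log with stripes up at (402,241). The cover and sign stand on the mat.

```bash
python3 -m pendant '[[0,0,0,0,0,-0.075,5],[0,0,0,0,0,-0.075,5],[-2.4,-0.8,0,0,0,0,5],[-3,-1,0,0,0,0,5],[-3,-1,0,0,0,0,5],[-3,-1,0,0,0,0,5],[-3,-1,0,0,0,0,5],[-3,-1,0,0,0,0,5],[-3,-1,0,0,0,0,5],[-3,-1,0,0,0,0,5]]'
python3 -m pendant '[[-2,-1,0,0,0,0,5],[-2,-1,0,0,0,0,5],[-0.2,-1.3,1,0,0,0,5],[0,0,1,0,0,0,5],[0,0,1,0,0,0,5],[0,0,1,0,0,0,5],[0,0,0,0,0,0,5],[0,0,0,0,0,0,5],[0,0,0,0,0,0,5],[0,0,0,0,0,0,5]]'
python3 - <<'E'
from h import *
f=ctrl.grab_frame("wrist"); save(f,"w5.png",s=1.4)
for l in "log dome square truffle".split(): print(l,[(np.round(d["xy"],1).tolist(),round(d["conf"],2),ray(f,d["xy"],.022)) for d in ctrl.mark_of("wrist",l)])
plan([.535,-.027,.026],.115)
E
```

```text
time: 26.67
tool_pos: [0.5771, 0.0196, 0.2106]
tcp_rot: [0.665, 0.747, 0.0, 0.0]
wrist_force: [1.0, -1.0, 0.4]
gripper_width: 0.589
finger_force: 0.0
time: 27.5
tool_pos: [0.5503, -0.0242, 0.1707]
tcp_rot: [0.665, 0.747, 0.0, 0.0]
wrist_force: [-0.1, 0.1, 0.6]
gripper_width: 0.588
finger_force: 0.0
log [([253.8, 185.0], 0.69, array([ 0.5325, -0.0244,  0.022 ]))]
dome [([253.3, 90.6], 0.89, array([0.5249, 0.0473, 0.022 ]))]
square []
truffle [([379.4, 90.2], 0.66, array([0.6183, 0.0585, 0.022 ]))]
t 27.8 tcp [ 0.5499 -0.0245  0.1707] yaw 0.115 tilt 0.001 turn z 0.000 j6 -0.36 shift cm now [-0.07 -1.52 14.47] after turn [-0.07 -1.52 14.47]
```

View pics/w5.png

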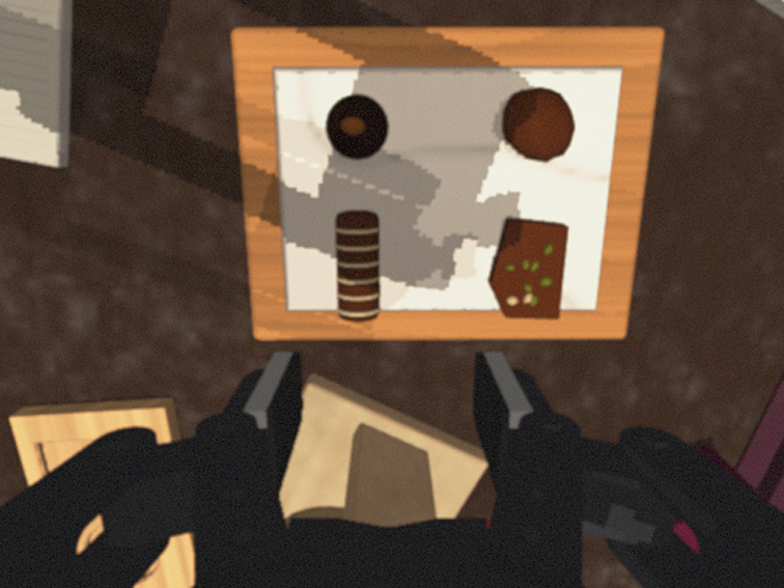

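The log spans (337–380, 210–320) and is nearly aligned with the tool. The dome is at (357,127) and the paddle is at lower left.

```bash
python3 - <<'E'
from h import *
f=ctrl.grab_frame("wrist")
q=lambda u,v,z:ray(f,(u/1.4,v/1.4),z)
print("log",q(357.5,266,.045),"ends",q(357.5,211,.045),q(358,320,.045),"dome",q(357,127,.032))
t=np.array([q(*c,.012) for c in((233,28),(664,28),(627,340),(254,340))]);print("tray",t.mean(0),t.tolist())
plan([.534,-.026,.026],.115)
E
```

```text
log [ 0.5344 -0.0231  0.045 ] ends [0.5315 0.0057 0.045 ] [ 0.5377 -0.053   0.045 ] dome [0.5263 0.0468 0.032 ]
tray [0.5784  0.01535 0.012  ] [[0.4554, 0.0893, 0.012], [0.6806, 0.1155, 0.012], [0.7028, -0.0584, 0.012], [0.4748, -0.085, 0.012]]
t 27.8 tcp [ 0.5498 -0.0246  0.1706] yaw 0.115 tilt 0.001 turn z 0.000 j6 -0.36 shift cm now [ 0.04 -1.59 14.46] after turn [ 0.04 -1.59 14.46]
```

```bash
python3 -m pendant '[[0.24,-1.57,0,0,0,0,5],[0,0,2,0,0,0,5],[0,0,2,0,0,0,5],[0,0,2.5,0,0,0,5],[0,0,2.5,0,0,0,5],[0,0,2.5,0,0,0,5],[0,0,1.6,0,0,0,5],[0,0,0.8,0,0,0,5],[0,0,0.3,0,0,0,5],[0,0,0,0,0,0,5]]'
python3 -m pendant '[[0,0,0,0,0,0,0],[0,0,0,0,0,0,0],[0,0,0,0,0,0,0],[0,0,0,0,0,0,0],[0,0,0,0,0,0,0],[0,0,0,0,0,0,0],[0,0,0,0,0,0,0],[0,0,0,0,0,0,0],[0,0,0,0,0,0,0],[0,0,0,0,0,0,0]]' 20
python3 -m pendant '[[0,0,-0.3,0,0,0,0],[0,0,-0.7,0,0,0,0],[0,0,-1,0,0,0,0],[0,0,-1.5,0,0,0,0],[0,0,-1.5,0,0,0,0],[0,0,-1.5,0,0,0,0],[0,0,-1.5,0,0,0,0],[0,0,-1,0,0,0,0],[0,0,-0.5,0,0,0,0],[0,0,0,0,0,0,0]]'
python3 - <<'E'
from h import *
f=ctrl.grab_frame("wrist"); save(f,"w6.png",s=1.2)
plan([.3781,-.1877,.12],.17-1.5708)
E
```

```text
time: 28.63
tool_pos: [0.5338, -0.024, 0.0282]
tcp_rot: [0.665, 0.747, -0.0, -0.0]
wrist_force: [-0.4, -0.4, 0.0]
gripper_width: 0.588
finger_force: 0.0
time: 29.47
tool_pos: [0.5348, -0.0242, 0.0296]
tcp_rot: [0.665, 0.747, 0.001, 0.001]
wrist_force: [0.2, 0.6, 6.8]
gripper_width: 0.233
finger_force: 22.4
time: 30.3
tool_pos: [0.5345, -0.0242, 0.1248]
tcp_rot: [0.665, 0.747, 0.001, 0.001]
wrist_force: [-0.0, -0.1, 1.5]
gripper_width: 0.233
finger_force: 21.6
t 30.4 tcp [ 0.5339 -0.024   0.1238] yaw 0.115 tilt 0.001 turn z 1.516 j6 -0.37 shift cm now [-14.47 -17.36   0.37] after turn [-18.13  13.49   0.4 ]
```

View pics/w6.png

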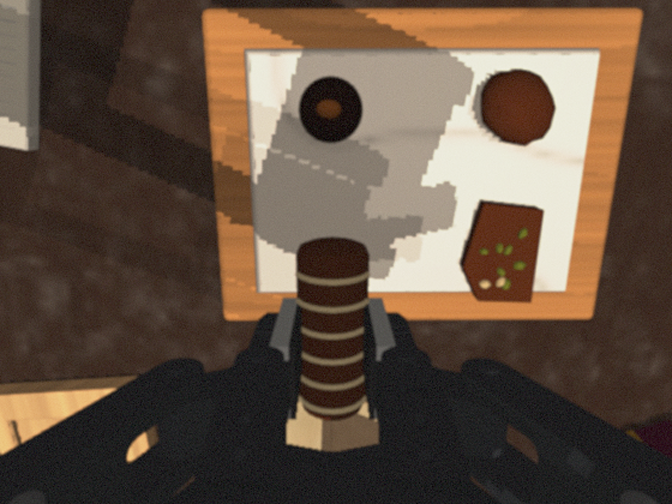

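The log is held with its stripes up at (333,330). The dome, truffle and square have not moved.

```bash
python3 - <<'E'
from h import *
f=ctrl.grab_frame("wrist"); s=ctrl.observe(); M=R.from_quat(s["tcp_rot"]).as_matrix()
for u,v,z in((333,238,.118),(333,238,.137),(333,415,.138)):
    p=ray(f,(u/1.2,v/1.2),z); print((M.T@(p-s["tool_pos"])*1000).round(1))
E
```

```text
[27.8  1.3  5.1]
[ 32.7   1.3 -13.9]
[-27.6   1.4 -15. ]
```

```bash
python3 -m pendant '[[0,0,0,0,0,-0.1164,0],[0,0,0,0,0,-0.1164,0],[0,0,0,0,0,-0.1164,0],[0,0,0,0,0,-0.1164,0],[0,0,0,0,0,-0.1164,0],[0,0,0,0,0,-0.1164,0],[0,0,0,0,0,-0.1164,0],[0,0,0,0,0,-0.1164,0],[0,0,0,0,0,-0.1164,0],[0,0,0,0,0,-0.1164,0]]'
python3 -m pendant '[[0,0,0,0,0,-0.1164,0],[0,0,0,0,0,-0.1164,0],[0,0,0,0,0,-0.1164,0],[0,0,0,0,0,-0.1164,0],[0,0,0,0,0,0,0],[0,0,0,0,0,0,0],[0,0,0,0,0,0,0],[0,0,0,0,0,0,0],[0,0,0,0,0,0,0],[0,0,0,0,0,0,0]]'
python3 - <<'E'
from h import *
plan([.38,-.03,.12],1.745)
plan([.378,-.187,.12],1.745)
E
```

```text
time: 31.23
tool_pos: [0.5329, -0.0238, 0.122]
tcp_rot: [0.143, 0.99, 0.0, -0.001]
wrist_force: [-0.2, 0.5, 0.1]
gripper_width: 0.233
finger_force: 21.6
time: 32.07
tool_pos: [0.5337, -0.024, 0.1232]
tcp_rot: [-0.086, 0.996, 0.0, -0.0]
wrist_force: [-0.3, 0.6, -1.1]
gripper_width: 0.234
finger_force: 21.6
t 32.1 tcp [ 0.5337 -0.024   0.1232] yaw 1.744 tilt 0.000 turn z -0.001 j6 -2.00 shift cm now [15.25  2.05  0.33] after turn [15.25  2.07  0.33]
t 32.1 tcp [ 0.5337 -0.024   0.1232] yaw 1.744 tilt 0.000 turn z -0.001 j6 -2.00 shift cm now [ 18.15 -13.38   0.33] after turn [ 18.16 -13.35   0.33]
```

```bash
python3 -m pendant '[[1.5,0.2,0,0,0,0,0],[2,0.3,0,0,0,0,0],[2,0.3,0,0,0,0,0],[2,0.3,0,0,0,0,0],[2,0.3,0,0,0,0,0],[2,0.3,0,0,0,0,0],[2,0.3,0,0,0,0,0],[1.65,-1.4,0,0,0,0,0],[1.5,-2,0,0,0,0,0],[1.5,-2,0,0,0,0,0]]'
python3 -m pendant '[[0,-2,0,0,0,0,0],[0,-2,0,0,0,0,0],[0,-2,0,0,0,0,0],[0,-2,0,0,0,0,0],[0,-1.5,0,0,0,0,0],[0,-0.5,0,0,0,0,0],[0,0,0,0,0,0,0],[0,0,0,0,0,0,0],[0,0,0,0,0,0,0],[0,0,0,0,0,0,0]]'
python3 - <<'E'
from h import *
f=ctrl.grab_frame("wrist"); save(f,"w7.png",s=1.4)
print([(d["xy"],d["conf"],ray(f,d["xy"],0)) for d in ctrl.mark_of("wrist","paddle")])
plan([.378,-.187,.018],1.745)
E
```

```text
time: 32.9
tool_pos: [0.3602, -0.0891, 0.1236]
tcp_rot: [-0.087, 0.996, -0.0, 0.0]
wrist_force: [0.4, -0.3, -1.1]
gripper_width: 0.233
finger_force: 21.6
time: 33.73
tool_pos: [0.3779, -0.1863, 0.1232]
tcp_rot: [-0.087, 0.996, 0.0, -0.0]
wrist_force: [0.4, -0.2, 0.4]
gripper_width: 0.231
finger_force: 21.6
[([235.8, 197.4], 0.79, array([ 0.3842, -0.2167,  0.    ]))]
t 33.8 tcp [ 0.3781 -0.1865  0.1233] yaw 1.746 tilt 0.000 turn z 0.001 j6 -2.47 shift cm now [ 0.02 -0.05 10.53] after turn [ 0.02 -0.05 10.53]
```

View pics/w7.png

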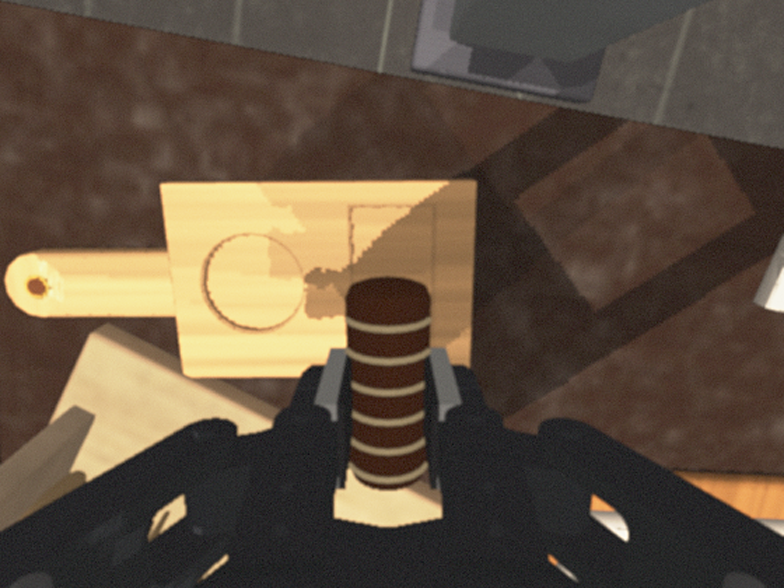

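The paddle is aligned with the tool: blade corners at (162,182), (476,181) and (184,377), round well at (254,282). The log is over the long well.

```bash
python3 - <<'E'
from h import *
f=ctrl.grab_frame("wrist")
q=lambda u,v,z:ray(f,(u/1.4,v/1.4),z)
a,b,c=q(162,182,.014),q(476,181,.014),q(184,377,.014)
print("centre",(b+c)/2,"sizes",np.linalg.norm(a-b),np.linalg.norm(a-c),"yaw",np.arctan2(*(b-a)[1::-1])-np.pi/2)
print("round",q(254,282,.013), "long well top-left,top right",q(350,205,.013),q(436,205,.013))
E
```

```text
centre [ 0.3853  -0.21925  0.014  ] sizes 0.14866287364369088 0.10074919354515947 yaw 0.17852987382820995
round [ 0.3905 -0.2532  0.013 ] long well top-left,top right [ 0.3442 -0.2119  0.013 ] [ 0.337  -0.1711  0.013 ]
```

```bash
python3 -m pendant '[[0,0.08,1,0,0,0,0],[0,0,2,0,0,0,0],[0,0,2,0,0,0,0],[0,0,2,0,0,0,0],[0,0,1.5,0,0,0,0],[0,0,1,0,0,0,0],[0,0,0.6,0,0,0,0],[0,0,0,0,0,0,0],[0,0,0,0,0,0,0],[0,0,0,0,0,0,0]]'
python3 -m pendant '[[0,0,0.1,0,0,0,0],[0,0,0.1,0,0,0,0],[0,0,0.1,0,0,0,0],[0,0,0.1,0,0,0,0],[0,0,0.1,0,0,0,0],[0,0,0,0,0,0,0],[0,0,0,0,0,0,0],[0,0,0,0,0,0,0],[0,0,0,0,0,0,0],[0,0,0,0,0,0,0]]'
```

```text
time: 34.72
tool_pos: [0.3785, -0.1869, 0.0229]
tcp_rot: [-0.087, 0.996, -0.0, 0.0]
wrist_force: [0.1, -0.0, -0.1]
gripper_width: 0.238
finger_force: 21.6
time: 35.55
tool_pos: [0.3781, -0.1866, 0.0173]
tcp_rot: [-0.087, 0.996, -0.0, 0.0]
wrist_force: [0.7, -0.3, 0.6]
gripper_width: 0.234
finger_force: 21.6
```

```bash
python3 -m pendant '[[0,0.05,0.05,0,0,0,0],[0,0,0,0,0,0,0],[0,0,0,0,0,0,3],[0,0,0,0,0,0,4],[0,0,0,0,0,0,5],[0,0,0,0,0,0,5],[0,0,-0.5,0,0,0,5],[0,0,-1.5,0,0,0,5],[0,0,-2,0,0,0,5],[0,0,-2,0,0,0,5]]'
python3 -m pendant '[[0,0,-2,0,0,0,5],[0,0,-2,0,0,0,5],[0,0,-2,0,0,0,5],[0,0,-1,0,0,0,5],[0,2,0,0,0,0,5],[0,2.5,0,0,0,0,5],[0,2.5,0,0,0,0,5],[0,2.5,0,0,0,0,5],[0,2.5,0,0,0,0,5],[0,2,0,0,0,0,5]]'
python3 - <<'E'
from h import *
f=ctrl.grab_frame("top"); print([(d["xy"],d["conf"],ray(f,d["xy"],.009)) for d in ctrl.mark_of("top","log")])
print(ctrl.observe()["joint_positions"].round(2))
plan([.5263,.0468,.12],1.745)
E
```

```text
time: 36.38
tool_pos: [0.3775, -0.1857, 0.0775]
tcp_rot: [-0.087, 0.996, 0.001, -0.001]
wrist_force: [-0.5, -0.4, 0.3]
gripper_width: 0.588
finger_force: 0.0
time: 37.22
tool_pos: [0.3529, -0.0466, 0.1471]
tcp_rot: [-0.087, 0.996, 0.0, 0.0]
wrist_force: [-0.8, 0.5, 0.0]
gripper_width: 0.587
finger_force: 0.0
[([347.9, 260.4], 0.55, array([ 0.3851, -0.1747,  0.009 ])), ([267.1, 207.0], 0.47, array([0.5343, 0.0464, 0.009 ]))]
[-0.45 -0.02  2.08  0.    1.08 -2.19]
t 37.3 tcp [ 0.3524 -0.0457  0.1469] yaw 1.747 tilt 0.001 turn z 0.002 j6 -2.19 shift cm now [-18.75   6.05   2.69] after turn [-18.73   6.09   2.69]
```

```bash
python3 -m pendant '[[-1.5,0.5,0,0,0,0,5.5],[-2.2,0.7,0,0,0,0,5.5],[-2.5,0.8,0,0,0,0,5.5],[-2.5,0.8,0,0,0,0,5.5],[-2.5,0.8,0,0,0,0,5.5],[-2.5,0.8,0,0,0,0,5.5],[-2.5,0.8,0,0,0,0,5.5],[-1.75,0.6,0,0,0,0,5.5],[-0.8,0.3,0,0,0,0,5.5],[0,0,0,0,0,0,5.5]]'
python3 - <<'E'
from h import *
f=ctrl.grab_frame("wrist"); save(f,"w8.png",s=1.2)
print([(d["xy"],d["conf"],ray(f,d["xy"],.022)) for d in ctrl.mark_of("wrist","dome")])
print([(d["xy"],d["conf"],ray(f,d["xy"],.009)) for d in ctrl.mark_of("wrist","log")])
plan([.526,.047,.027],1.745)
E
```

```text
time: 38.15
tool_pos: [0.5293, 0.0443, 0.1467]
tcp_rot: [-0.087, 0.996, -0.0, 0.0]
wrist_force: [0.2, -0.0, -0.6]
gripper_width: 0.644
finger_force: 0.0
[([282.5, 192.1], 0.76, array([0.5262, 0.047 , 0.022 ]))]
[]
t 38.3 tcp [0.5268 0.0437 0.1466] yaw 1.744 tilt 0.001 turn z -0.001 j6 -1.87 shift cm now [ 0.    0.34 11.96] after turn [ 0.    0.34 11.96]
```

View pics/w8.png

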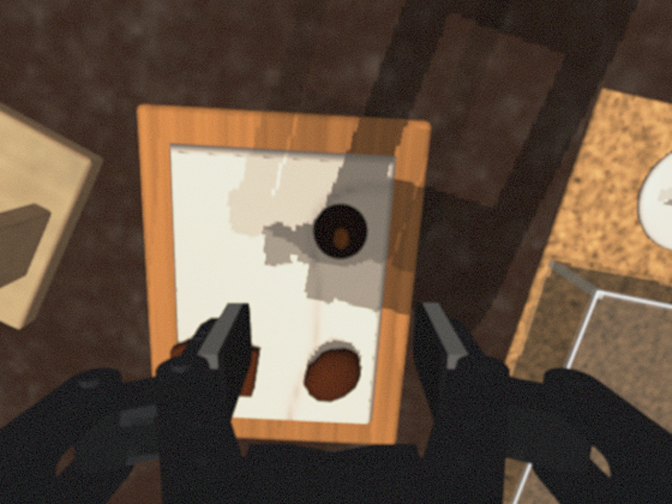

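The dome with its nut is at (341,232), confirmed at about (0.526, 0.047). The truffle is at (333,372).

```bash
python3 -m pendant '[[0,0.34,0.5,0,0,0,5.5],[0,0,2,0,0,0,5.5],[0,0,2,0,0,0,5.5],[0,0,2,0,0,0,5.5],[0,0,2,0,0,0,5.5],[0,0,1.8,0,0,0,5.5],[0,0,1,0,0,0,5.5],[0,0,0.6,0,0,0,5.5],[0,0,0,0,0,0,5.5],[0,0,0,0,0,0,5.5]]'
python3 -m pendant '[[0,0,0,0,0,0,0],[0,0,0,0,0,0,0],[0,0,0,0,0,0,0],[0,0,0,0,0,0,0],[0,0,0,0,0,0,0],[0,0,0,0,0,0,0],[0,0,0,0,0,0,0],[0,0,0,0,0,0,0],[0,0,0,0,0,0,0],[0,0,0,0,0,0,0]]' 20
python3 -m pendant '[[0,0,-0.3,0,0,0,0],[0,0,-0.7,0,0,0,0],[0,0,-1,0,0,0,0],[0,0,-1.5,0,0,0,0],[0,0,-1.5,0,0,0,0],[0,0,-1.5,0,0,0,0],[0,0,-1.5,0,0,0,0],[0,0,-1,0,0,0,0],[0,0,-1,0,0,0,0],[0,0,0,0,0,0,0]]'
python3 - <<'E'
from h import *
f=ctrl.grab_frame("wrist"); save(f,"w9.png",s=1.2)
plan([.352,-.047,.12],1.747)
E
```

```text
time: 39.13
tool_pos: [0.5274, 0.0475, 0.0283]
tcp_rot: [-0.087, 0.996, -0.0, 0.0]
wrist_force: [-0.1, 0.6, 0.7]
gripper_width: 0.645
finger_force: 0.0
time: 39.97
tool_pos: [0.5282, 0.0476, 0.029]
tcp_rot: [-0.087, 0.996, -0.0, 0.001]
wrist_force: [-0.7, 0.8, 6.3]
gripper_width: 0.341
finger_force: 19.8
time: 40.8
tool_pos: [0.5286, 0.0476, 0.1302]
tcp_rot: [-0.087, 0.996, -0.0, 0.002]
wrist_force: [0.4, 0.6, -0.2]
gripper_width: 0.339
finger_force: 19.6
t 40.9 tcp [0.528  0.0476 0.1289] yaw 1.745 tilt 0.002 turn z -0.002 j6 -1.87 shift cm now [18.97 -6.27  0.86] after turn [18.98 -6.23  0.86]
```

View pics/w9.png

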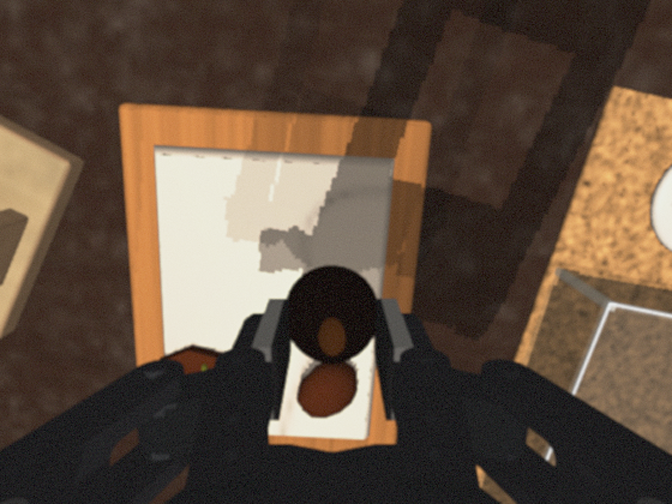

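The dome is held upright between the pads, centred at (333,314).

```bash
python3 - <<'E'
from h import *
f=ctrl.grab_frame("wrist"); s=ctrl.observe(); M=R.from_quat(s["tcp_rot"]).as_matrix()
for u,v,z in((333,314,.128),(333,314,.136)):
    p=ray(f,(u/1.2,v/1.2),z); print((M.T@(p-s["tool_pos"])*1000).round(1))
E
python3 -m pendant '[[1.5,-0.5,0,0,0,0,0],[2.2,-0.7,0,0,0,0,0],[2.5,-0.8,0,0,0,0,0],[2.5,-0.8,0,0,0,0,0],[2.5,-0.8,0,0,0,0,0],[2.5,-0.8,0,0,0,0,0],[2.5,-0.8,0,0,0,0,0],[1.75,-1.4,0,0,0,0,0],[0.8,-1.8,0,0,0,0,0],[0,-2,0,0,0,0,0]]'
python3 -m pendant '[[0,-2.3,0,0,0,0,0],[0,-2.3,0,0,0,0,0],[0,-2.3,0,0,0,0,0],[0,-2.3,0,0,0,0,0],[0,-2.3,0,0,0,0,0],[0,-2,0,0,0,0,0],[0,-1,0,0,0,0,0],[0,0,0,0,0,0,0],[0,0,0,0,0,0,0],[0,0,0,0,0,0,0]]'
python3 - <<'E'
from h import *
f=ctrl.grab_frame("wrist"); save(f,"w10.png",s=1.2)
print([(d["xy"],d["conf"],ray(f,d["xy"],.009)) for d in ctrl.mark_of("wrist","log")])
plan([.3905,-.2543,.018],1.747)
E
```

```text
[ 2.1 -0.9 -0. ]
[ 5.7 -1.  -8. ]
time: 41.73
tool_pos: [0.3578, -0.0867, 0.1268]
tcp_rot: [-0.087, 0.996, 0.001, -0.001]
wrist_force: [-0.6, 0.6, 0.2]
gripper_width: 0.339
finger_force: 19.6
time: 42.57
tool_pos: [0.385, -0.2285, 0.1272]
tcp_rot: [-0.087, 0.996, 0.001, -0.001]
wrist_force: [-0.4, 0.3, -0.3]
gripper_width: 0.335
finger_force: 19.6
[([334.9, 193.9], 0.7, array([ 0.3749, -0.1886,  0.009 ]))]
t 42.7 tcp [ 0.3853 -0.2286  0.1276] yaw 1.746 tilt 0.001 turn z -0.001 j6 -2.53 shift cm now [-0.07 -2.63 10.96] after turn [-0.07 -2.63 10.96]
```

View pics/w10.png

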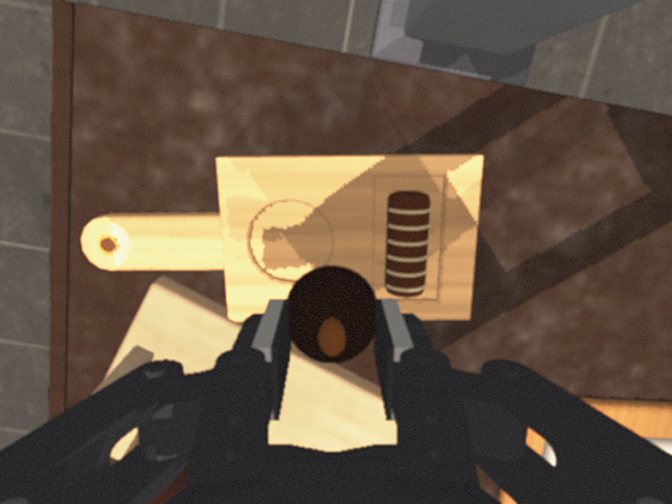

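The log lies in the long well, stripes up, at (408,243). The round well is at (290,240), and the dome is about to go there. I count 15 views so far, one over the allowance, so I go on by numbers only.

```bash
python3 -m pendant '[[-0.27,-1.25,0,0,0,0,0],[0,-1.3,0,0,0,0,0],[0,0,1.5,0,0,0,0],[0,0,2,0,0,0,0],[0,0,2,0,0,0,0],[0,0,2,0,0,0,0],[0,0,1.5,0,0,0,0],[0,0,1,0,0,0,0],[0,0,0.4,0,0,0,0],[0,0,0,0,0,0,0]]'
python3 -m pendant '[[0,0,0.1,0,0,0,0],[0,0,0.1,0,0,0,0],[0,0,0.1,0,0,0,0],[0,0,0.1,0,0,0,0],[0,0,0.1,0,0,0,0],[0,0,0,0,0,0,0],[0,0,0,0,0,0,0],[0,0,0,0,0,0,0],[0,0,0,0,0,0,0],[0,0,0,0,0,0,0]]'
python3 - <<'E'
from h import *
plan([.390,-.2543,.0175],1.747)
E
```

```text
time: 43.5
tool_pos: [0.3926, -0.2551, 0.023]
tcp_rot: [-0.087, 0.996, 0.001, -0.0]
wrist_force: [-0.6, -0.7, 0.4]
gripper_width: 0.338
finger_force: 19.6
time: 44.33
tool_pos: [0.3927, -0.2547, 0.0188]
tcp_rot: [-0.087, 0.996, -0.0, 0.0]
wrist_force: [0.0, -0.4, 1.2]
gripper_width: 0.339
finger_force: 19.6
t 44.3 tcp [ 0.3927 -0.2547  0.0188] yaw 1.745 tilt 0.000 turn z -0.002 j6 -2.56 shift cm now [0.26 0.08 0.13] after turn [0.26 0.08 0.13]
```

```bash
python3 -m pendant '[[0,0,0.12,0,0,0,0],[0,0,0,0,0,0,0],[0,0,0,0,0,0,0],[0,0,0,0,0,0,3.8],[0,0,0,0,0,0,5],[0,0,0,0,0,0,5],[0,0,0,0,0,0,5],[0,0,-0.5,0,0,0,5],[0,0,-1.5,0,0,0,5],[0,0,-2,0,0,0,5]]'
python3 -m pendant '[[0,0,-2,0,0,0,5],[0,0,-2,0,0,0,5],[0,0,-2,0,0,0,5],[0,0,-2,0,0,0,5],[0,1.5,-1,0,0,0,5],[0,2.5,0,0,0,0,5],[0,2.5,0,0,0,0,5],[0,2.5,0,0,0,0,5],[0,0,0,0,0,0,5],[0,0,0,0,0,0,5]]'
python3 - <<'E'
from h import *
f=ctrl.grab_frame("wrist"); save(f,"w11.png")
c=np.array([.3847,-.220,0]); A=R.from_rotvec([0,0,.177]).as_matrix()
for l in("log","dome"):
    for d in ctrl.mark_of("wrist",l): p=ray(f,d["xy"],.009); print(l,d["conf"],d["xy"],p,"in paddle",(A.T@(p-c)).round(4))
plan([.36,-.03,.15],1.747)
# dome silhouette: dark pixels
h=f["color"].max(2)
u,v=proj(f,[.3905,-.2543,.02]).astype(int)
m=(h[v-40:v+40,u-40:u+40]<60).astype(np.uint8); n,L,st,ce=cv2.connectedComponentsWithStats(m)
k=1+np.argmax(st[1:,4]); pc=ce[k]+[u-40,v-40]; p=ray(f,pc,.019); print("dome blob",st[k],p,(A.T@(p-c)).round(4))
E
```

```text
time: 45.17
tool_pos: [0.3918, -0.2537, 0.0572]
tcp_rot: [-0.087, 0.996, 0.001, -0.001]
wrist_force: [-0.0, -0.3, 0.3]
gripper_width: 0.584
finger_force: 0.0
time: 46.0
tool_pos: [0.3769, -0.165, 0.1481]
tcp_rot: [-0.088, 0.996, -0.0, 0.0]
wrist_force: [0.2, -0.1, -0.8]
gripper_width: 0.59
finger_force: 0.0
log 0.8 [248.0, 183.8] [ 0.3754 -0.189   0.009 ] in paddle [-0.0037  0.0322  0.009 ]
dome 0.57 [159.5, 187.2] [ 0.3901 -0.2559  0.009 ] in paddle [-0.001  -0.0363  0.009 ]
t 46.1 tcp [ 0.3777 -0.1669  0.148 ] yaw 1.744 tilt 0.001 turn z -0.003 j6 -2.43 shift cm now [-0.63 13.79 -0.22] after turn [-0.66 13.79 -0.22]
dome blob [  19   18   43   41 1174] [ 0.3881 -0.254   0.019 ] [-0.0026 -0.0341  0.019 ]
```

```bash
python3 -m pendant '[[0,1.4,-0.5,0,0,0,5],[0,1.4,-0.5,0,0,0,5],[0,1.4,-0.5,0,0,0,5],[0,1.4,-0.5,0,0,0.119,5],[0,1.4,-0.5,0,0,0.119,5],[0,1.4,-0.5,0,0,0.119,5],[0,1.4,-0.5,0,0,0.119,5],[0,0,0,0,0,0.119,5],[0,0,0,0,0,0.119,5],[0,0,0,0,0,0.119,5]]'
python3 -m pendant '[[0,0,0,0,0,0.119,5],[0,0,0,0,0,0.119,5],[0,0,0,0,0,0.119,5],[0,0,0,0,0,0.119,5],[0,0,0,0,0,0.119,5],[0,0,0,0,0,0.119,5],[0,0,0,0,0,0.119,5],[0,0,0,0,0,0.119,5],[0,0,0,0,0,0,5],[0,0,0,0,0,0,5]]'
python3 - <<'E'
from h import *
plan([.6283,.2623,.183],-.036)
E
```

```text
time: 46.98
tool_pos: [0.3699, -0.0681, 0.1831]
tcp_rot: [0.326, 0.945, 0.0, 0.0]
wrist_force: [-0.0, -0.6, -0.7]
gripper_width: 0.587
finger_force: 0.0
time: 47.82
tool_pos: [0.37, -0.0686, 0.1828]
tcp_rot: [0.72, 0.694, 0.0, -0.0]
wrist_force: [-0.2, 0.8, -0.6]
gripper_width: 0.585
finger_force: 0.0
t 47.8 tcp [ 0.37   -0.0686  0.1828] yaw -0.037 tilt 0.000 turn z -0.001 j6 -0.45 shift cm now [ 3.402e+01  2.461e+01 -1.000e-02] after turn [ 3.400e+01  2.463e+01 -1.000e-02]
```

```bash
python3 -m pendant '[[2,1.5,0,0,0,0,5],[2.4,1.73,0,0,0,0,5],[2.4,1.73,0,0,0,0,5],[2.4,1.73,0,0,0,0,5],[2.4,1.73,0,0,0,0,5],[2.4,1.73,0,0,0,0,5],[2.4,1.73,0,0,0,0,5],[2.4,1.73,0,0,0,0,5],[2.4,1.73,0,0,0,0,5],[2.4,1.73,0,0,0,0,5]]'
python3 -m pendant '[[2.4,1.73,0,0,0,0,5],[2.4,1.73,0,0,0,0,5],[2.4,1.73,0,0,0,0,5],[2,1.5,0,0,0,0,5],[1.2,0.9,0,0,0,0,5],[0,0,0,0,0,0,5],[0,0,0,0,0,0,5],[0,0,0,0,0,0,5],[0,0,0,0,0,0,5],[0,0,0,0,0,0,5]]'
python3 - <<'E'
from h import *
f=ctrl.grab_frame("wrist"); save(f,"w12.png")
print([(d["xy"],d["conf"],ray(f,d["xy"],.004)) for l in("cover","sign") for d in ctrl.mark_of("wrist",l)])
plan([.6283,.2623,.0695],-.036)
E
```

```text
time: 48.65
tool_pos: [0.5507, 0.1614, 0.1826]
tcp_rot: [0.72, 0.694, -0.0, -0.0]
wrist_force: [0.3, -0.1, 0.3]
gripper_width: 0.585
finger_force: 0.0
time: 49.48
tool_pos: [0.6299, 0.2598, 0.183]
tcp_rot: [0.721, 0.693, -0.0, 0.0]
wrist_force: [0.4, 0.2, 0.1]
gripper_width: 0.583
finger_force: 0.0
[([277.3, 179.4], 0.56, array([0.631, 0.26 , 0.004])), ([94.4, 176.8], 0.56, array([0.4709, 0.2687, 0.004 ]))]
t 49.6 tcp [0.6302 0.26   0.183 ] yaw -0.041 tilt 0.000 turn z -0.005 j6 0.27 shift cm now [ 0.22 -0.2  11.35] after turn [ 0.22 -0.2  11.35]
```

```bash
python3 -m pendant '[[0.22,-0.2,0.7,0,0,-0.004,5],[0,0,2,0,0,0,5],[0,0,2,0,0,0,5],[0,0,2,0,0,0,5],[0,0,2,0,0,0,5],[0,0,1.4,0,0,0,5],[0,0,0.8,0,0,0,5],[0,0,0.4,0,0,0,5],[0,0,0,0,0,0,5],[0,0,0,0,0,0,5]]'
python3 -m pendant '[[0,0,0,0,0,0,0],[0,0,0,0,0,0,0],[0,0,0,0,0,0,0],[0,0,0,0,0,0,0],[0,0,0,0,0,0,0],[0,0,0,0,0,0,0],[0,0,0,0,0,0,0],[0,0,0,0,0,0,0],[0,0,0,0,0,0,0],[0,0,0,0,0,0,0]]' 60
python3 -m pendant '[[0,0,-0.3,0,0,0,0],[0,0,-0.5,0,0,0,0],[0,0,-1,0,0,0,0],[0,0,-1.5,0,0,0,0],[0,0,-2,0,0,0,0],[0,0,-2,0,0,0,0],[0,0,-2,0,0,0,0],[0,0,-2,0,0,0,0],[0,0,-1,0,0,0,0],[0,0,0,0,0,0,0]]'
python3 - <<'E'
from h import *
plan([.577,.0169,.193],.115)
E
```

```text
time: 50.47
tool_pos: [0.6288, 0.2631, 0.0703]
tcp_rot: [0.72, 0.694, 0.0, 0.0]
wrist_force: [-0.4, 0.3, 0.3]
gripper_width: 0.589
finger_force: 0.0
time: 51.3
tool_pos: [0.6291, 0.2631, 0.0712]
tcp_rot: [0.72, 0.694, 0.001, 0.001]
wrist_force: [-2.1, 0.5, 5.9]
gripper_width: 0.301
finger_force: 59.4
time: 52.13
tool_pos: [0.6299, 0.2633, 0.1963]
tcp_rot: [0.72, 0.694, 0.003, 0.002]
wrist_force: [0.4, -0.3, -1.6]
gripper_width: 0.301
finger_force: 59.2
t 52.1 tcp [0.6299 0.2633 0.1963] yaw -0.036 tilt 0.006 turn z -0.151 j6 0.27 shift cm now [-24.82  -4.4    0.26] after turn [-23.87  -8.09   0.24]
```

```bash
python3 -m pendant '[[0,0,0,0,0,-0.03,0],[0,0,0,0,0,-0.04,0],[0,0,0,0,0,-0.04,0],[0,0,0,0,0,-0.041,0],[0,0,0,0,0,0,0],[-1,-0.34,0,0,0,0,0],[-1.8,-0.61,0,0,0,0,0],[-2.5,-0.85,0,0,0,0,0],[-2.5,-0.85,0,0,0,0,0],[-2.5,-0.85,0,0,0,0,0]]'
python3 -m pendant '[[-2.5,-0.85,0,0,0,0,0],[-2.5,-0.85,0,0,0,0,0],[-2.5,-0.85,0,0,0,0,0],[-2.5,-0.85,0,0,0,0,0],[-2,-0.68,0,0,0,0,0],[-1,-0.34,0,0,0,0,0],[-0.5,-0.15,0,0,0,0,0],[0,0,0,0,0,0,0],[0,0,0,0,0,0,0],[0,0,0,0,0,0,0]]'
python3 - <<'E'
from h import *
plan([.577,.0177,.105],.115)
f=ctrl.grab_frame("wrist"); save(f,"w13.png")
E
```

```text
time: 52.97
tool_pos: [0.6044, 0.155, 0.1918]
tcp_rot: [0.666, 0.746, -0.001, -0.0]
wrist_force: [0.0, -0.7, -2.9]
gripper_width: 0.3
finger_force: 59.3
time: 53.8
tool_pos: [0.5756, 0.0183, 0.1925]
tcp_rot: [0.665, 0.747, 0.0, -0.0]
wrist_force: [-0.1, -0.2, -2.5]
gripper_width: 0.299
finger_force: 59.3
t 53.8 tcp [0.5756 0.0183 0.1925] yaw 0.115 tilt 0.001 turn z 0.000 j6 -0.28 shift cm now [-0.08  0.13  8.75] after turn [-0.08  0.13  8.75]
```

```bash
python3 -m pendant '[[-0.08,0.13,0.5,0,0,0,0],[0,0,1.2,0,0,0,0],[0,0,1.5,0,0,0,0],[0,0,1.5,0,0,0,0],[0,0,1.5,0,0,0,0],[0,0,1.2,0,0,0,0],[0,0,0.8,0,0,0,0],[0,0,0.4,0,0,0,0],[0,0,0,0,0,0,0],[0,0,0,0,0,0,0]]'
python3 - <<'E'
from h import *
plan([.577,.0177,.078],.115)
E
```

```text
time: 54.68
tool_pos: [0.5771, 0.0168, 0.1068]
tcp_rot: [0.665, 0.747, 0.0, 0.0]
wrist_force: [0.6, 0.5, -2.9]
gripper_width: 0.299
finger_force: 59.3
t 54.7 tcp [0.5771 0.0168 0.1068] yaw 0.115 tilt 0.000 turn z -0.000 j6 -0.28 shift cm now [ 0.09 -0.    2.88] after turn [ 0.09 -0.    2.88]
```

```bash
python3 -m pendant '[[0.05,0,0.3,0,0,0,0],[0,0,0.3,0,0,0,0],[0,0,0.3,0,0,0,0],[0,0,0.3,0,0,0,0],[0,0,0.3,0,0,0,0],[0,0,0.3,0,0,0,0],[0,0,0.2,0,0,0,0],[0,0,0,0,0,0,0],[0,0,0,0,0,0,0],[0,0,0,0,0,0,0]]'
python3 -m pendant '[[0,0,0.1,0,0,0,0],[0,0,0.1,0,0,0,0],[0,0,0.1,0,0,0,0],[0,0,0.1,0,0,0,0],[0,0,0.1,0,0,0,0],[0,0,0,0,0,0,0],[0,0,0,0,0,0,0],[0,0,0,0,0,0,0],[0,0,0,0,0,0,0],[0,0,0,0,0,0,0]]'
```

```text
time: 55.52
tool_pos: [0.5769, 0.0171, 0.0867]
tcp_rot: [0.665, 0.746, 0.0, 0.0]
wrist_force: [0.9, 0.6, -3.8]
gripper_width: 0.3
finger_force: 59.3
time: 56.35
tool_pos: [0.5768, 0.0171, 0.0817]
tcp_rot: [0.665, 0.746, 0.0, 0.0]
wrist_force: [0.2, -0.4, -2.6]
gripper_width: 0.297
finger_force: 59.3
```

```bash
python3 -m pendant '[[0,0,0.1,0,0,0,0],[0,0,0.1,0,0,0,0],[0,0,0.05,0,0,0,0],[0,0,0,0,0,0,0],[0,0,0,0,0,0,0],[0,0,0,0,0,0,0],[0,0,0,0,0,0,0],[0,0,0,0,0,0,0],[0,0,0,0,0,0,0],[0,0,0,0,0,0,0]]'
python3 -m pendant '[[0,0,0.1,0,0,0,0],[0,0,0.05,0,0,0,0],[0,0,0,0,0,0,0],[0,0,0,0,0,0,0],[0,0,0,0,0,0,0],[0,0,0,0,0,0,0],[0,0,0,0,0,0,0],[0,0,0,0,0,0,0],[0,0,0,0,0,0,0],[0,0,0,0,0,0,0]]'
```

```text
time: 57.18
tool_pos: [0.5767, 0.0171, 0.0792]
tcp_rot: [0.665, 0.746, -0.0, -0.0]
wrist_force: [-1.2, -0.1, 0.0]
gripper_width: 0.3
finger_force: 59.6
time: 58.02
tool_pos: [0.5768, 0.0171, 0.0791]
tcp_rot: [0.665, 0.747, 0.0, 0.0]
wrist_force: [-5.4, 0.5, 11.6]
gripper_width: 0.299
finger_force: 60.7
```

```bash
python3 -m pendant '[[0,0,-0.13,0,0,0,0],[0,0,0,0,0,0,0],[0,0,0,0,0,0,3.2],[0,0,0,0,0,0,4],[0,0,0,0,0,0,5],[0,0,0,0,0,0,5],[0,0,-1,0,0,0,5],[0,0,-1.5,0,0,0,5],[0,0,-2,0,0,0,5],[0,0,-1,0,0,0,5]]'
python3 -m pendant '[[0,0,0,0,0,0,0],[0,0,0,0,0,0,0],[0,0,0,0,0,0,0],[0,0,0,0,0,0,0],[0,0,0,0,0,0,0],[0,0,0,0,0,0,0],[0,0,0,0,0,0,0],[0,0,0,0,0,0,0],[0,0,0,0,0,0,0],[0,0,0,0,0,0,0]]' 20
python3 - <<'E'
from h import *
f=ctrl.grab_frame("wrist"); save(f,"w14.png")
print([(d["xy"],d["conf"],ray(f,d["xy"],.012)) for d in ctrl.mark_of("wrist","cover")])
plan([.577,.0165,.11],.115)
E
```

```text
time: 58.85
tool_pos: [0.5779, 0.0169, 0.1366]
tcp_rot: [0.665, 0.746, 0.001, 0.001]
wrist_force: [0.6, -0.3, 0.4]
gripper_width: 0.584
finger_force: 0.0
time: 59.68
tool_pos: [0.5767, 0.0171, 0.1339]
tcp_rot: [0.665, 0.746, -0.0, -0.0]
wrist_force: [0.8, 0.2, -0.1]
gripper_width: -0.001
finger_force: 0.0
[([277.4, 201.4], 0.63, array([0.5782, 0.0128, 0.012 ]))]
t 59.8 tcp [0.5768 0.0171 0.1339] yaw 0.115 tilt 0.000 turn z -0.000 j6 -0.28 shift cm now [-0.06  0.01  2.39] after turn [-0.06  0.01  2.39]
```

```bash
python3 -m pendant '[[-0.1,0,0.6,0,0,0,0],[0,0,0.8,0,0,0,0],[0,0,0.5,0,0,0,0],[0,0,0.3,0,0,0,0],[0,0,0.2,0,0,0,0],[0,0,0.1,0,0,0,0],[0,0,0.1,0,0,0,0],[0,0,0.1,0,0,0,0],[0,0,0,0,0,0,0],[0,0,0,0,0,0,0]]'
python3 -m pendant '[[0,0,0.1,0,0,0,0],[0,0,0.05,0,0,0,0],[0,0,0,0,0,0,0],[0,0,0,0,0,0,0],[0,0,0,0,0,0,0],[0,0,0,0,0,0,0],[0,0,0,0,0,0,0],[0,0,0,0,0,0,0],[0,0,0,0,0,0,0],[0,0,0,0,0,0,0]]'
```

```text
time: 60.62
tool_pos: [0.577, 0.0161, 0.1071]
tcp_rot: [0.665, 0.746, 0.0, 0.0]
wrist_force: [0.8, -0.5, 0.2]
gripper_width: -0.002
finger_force: 0.0
time: 61.45
tool_pos: [0.5771, 0.0161, 0.1061]
tcp_rot: [0.665, 0.746, 0.0, 0.0]
wrist_force: [-1.0, -0.1, 4.3]
gripper_width: -0.0
finger_force: 2.7
```

```bash
python3 -m pendant '[[0,0,0.07,0,0,0,0],[0,0,0.03,0,0,0,0],[0,0,0,0,0,0,0],[0,0,0,0,0,0,0],[0,0,0,0,0,0,0],[0,0,0,0,0,0,0],[0,0,0,0,0,0,0],[0,0,0,0,0,0,0],[0,0,0,0,0,0,0],[0,0,0,0,0,0,0]]'
python3 -m pendant '[[0,0,-0.5,0,0,0,0],[0,0,-1,0,0,0,0],[0,0,-1.5,0,0,0,0],[0,0,-2,0,0,0,4],[0,0,-2,0,0,0,4],[0,0,-1,0,0,0,4],[0,0,0,0,0,0,4],[0,0,0,0,0,0,4],[0,0,0,0,0,0,4],[0,0,0,0,0,0,4]]'
python3 - <<'E'
from h import *
plan([.468,.267,.19],.26)
E
```

```text
time: 62.28
tool_pos: [0.5772, 0.016, 0.106]
tcp_rot: [0.665, 0.746, 0.0, 0.001]
wrist_force: [-3.9, 0.6, 11.6]
gripper_width: -0.003
finger_force: 5.9
time: 63.12
tool_pos: [0.576, 0.0162, 0.1829]
tcp_rot: [0.665, 0.746, -0.001, -0.001]
wrist_force: [-1.2, 0.1, -0.4]
gripper_width: 0.467
finger_force: 0.0
t 63.1 tcp [0.576  0.0162 0.1829] yaw 0.115 tilt 0.003 turn z -0.145 j6 -0.28 shift cm now [26.15 -7.87 -0.67] after turn [27.01 -3.99 -0.68]
```

```bash
python3 -m pendant '[[0,0,0,0,0,-0.0725,4],[0,0,0,0,0,-0.0725,4],[2.5,-0.4,0,0,0,0,4],[3,-0.45,0,0,0,0,4],[3,-0.45,0,0,0,0,4],[3,-0.45,0,0,0,0,4],[3,-0.45,0,0,0,0,4],[3,-0.45,0,0,0,0,4],[3,-0.45,0,0,0,0,4],[3,-0.45,0,0,0,0,4]]'
python3 -m pendant '[[2.5,-0.4,0,0,0,0,4],[1,-0.05,0,0,0,0,4],[0,0,0,0,0,0,4],[0,0,0,0,0,0,4],[0,0,0,0,0,0,4],[0,0,0,0,0,0,4],[0,0,0,0,0,0,4],[0,0,0,0,0,0,4],[0,0,0,0,0,0,4],[0,0,0,0,0,0,4]]'
python3 - <<'E'
from h import *
f=ctrl.grab_frame("wrist"); save(f,"w15.png")
print([(d["xy"],d["conf"],ray(f,d["xy"],.004)) for d in ctrl.mark_of("wrist","sign")])
plan([.468,.2675,.042],.26)
E
```

```text
time: 63.95
tool_pos: [0.4809, 0.2352, 0.1833]
tcp_rot: [0.61, 0.793, -0.001, -0.001]
wrist_force: [0.1, 0.3, -0.2]
gripper_width: 0.464
finger_force: 0.0
time: 64.78
tool_pos: [0.4691, 0.2664, 0.1844]
tcp_rot: [0.61, 0.792, -0.0, 0.0]
wrist_force: [-0.2, 0.7, 1.5]
gripper_width: 0.469
finger_force: 0.0
[([277.7, 178.2], 0.79, array([0.47  , 0.2676, 0.004 ]))]
t 64.9 tcp [0.469  0.2666 0.1844] yaw 0.259 tilt 0.000 turn z -0.001 j6 0.05 shift cm now [ 0.12 -0.07 14.24] after turn [ 0.12 -0.07 14.24]
```

```bash
python3 -m pendant '[[0.1,-0.07,1,0,0,0,4],[0,0,2.2,0,0,0,4],[0,0,2.2,0,0,0,4],[0,0,2.2,0,0,0,4],[0,0,2.2,0,0,0,4],[0,0,2,0,0,0,4],[0,0,1.4,0,0,0,4],[0,0,0.8,0,0,0,4],[0,0,0.2,0,0,0,4],[0,0,0,0,0,0,4]]'
python3 -m pendant '[[0,0,0,0,0,0,0],[0,0,0,0,0,0,0],[0,0,0,0,0,0,0],[0,0,0,0,0,0,0],[0,0,0,0,0,0,0],[0,0,0,0,0,0,0],[0,0,0,0,0,0,0],[0,0,0,0,0,0,0],[0,0,0,0,0,0,0],[0,0,0,0,0,0,0]]' 30
python3 -m pendant '[[0,0,-0.5,0,0,0,0],[0,0,-1,0,0,0,0],[0,0,-2,0,0,0,0],[0,0,-2,0,0,0,0],[0,0,-2,0,0,0,0],[0,0,-2,0,0,0,0],[0,0,-2,0,0,0,0],[0,0,-2,0,0,0,0],[0,0,-1.5,0,0,0,0],[0,0,0,0,0,0,0]]'
python3 - <<'E'
from h import *
plan([.5176,.0182,.12],.26)
E
```

```text
time: 65.72
tool_pos: [0.4676, 0.2675, 0.0418]
tcp_rot: [0.61, 0.793, -0.0, -0.0]
wrist_force: [0.2, -0.1, 0.6]
gripper_width: 0.475
finger_force: 0.0
time: 66.55
tool_pos: [0.4687, 0.2678, 0.0435]
tcp_rot: [0.61, 0.793, 0.001, 0.001]
wrist_force: [-0.8, -0.6, 6.5]
gripper_width: 0.063
finger_force: 30.6
time: 67.38
tool_pos: [0.4697, 0.2682, 0.1965]
tcp_rot: [0.61, 0.793, 0.003, 0.002]
wrist_force: [0.6, 0.5, -0.6]
gripper_width: 0.065
finger_force: 29.4
t 67.4 tcp [0.4697 0.2682 0.1965] yaw 0.260 tilt 0.007 turn z -0.000 j6 0.05 shift cm now [-25.39  -1.84   7.63] after turn [-25.39  -1.85   7.63]
```

```bash
python3 -m pendant '[[-1.5,-0.1,0,0,0,0,0],[-2.5,-0.2,0,0,0,0,0],[-3,-0.22,0,0,0,0,0],[-3,-0.22,0,0,0,0,0],[-3,-0.22,0,0,0,0,0],[-3,-0.22,0,0,0,0,0],[-3,-0.22,0,0,0,0,0],[-3,-0.22,0,0,0,0,0],[-2.2,-0.14,0,0,0,0,0],[-1.2,-0.08,0,0,0,0,0]]'
python3 -m pendant '[[0,0,0.8,0,0,0,0],[0,0,1.5,0,0,0,0],[0,0,1.5,0,0,0,0],[0,0,1.5,0,0,0,0],[0,0,1,0,0,0,0],[0,0,0.6,0,0,0,0],[0,0,0.3,0,0,0,0],[0,0,0,0,0,0,0],[0,0,0,0,0,0,0],[0,0,0,0,0,0,0]]'
python3 - <<'E'
from h import *
f=ctrl.grab_frame("wrist"); save(f,"w16.png")
print([(d["xy"],d["conf"],ray(f,d["xy"],.084)) for d in ctrl.mark_of("wrist","sign")])
print([(d["xy"],d["conf"],ray(f,d["xy"],.012)) for d in ctrl.mark_of("wrist","cover")])
plan([.5176,.0182,.107],.26)
E
```

```text
time: 68.22
tool_pos: [0.5152, 0.0149, 0.1916]
tcp_rot: [0.611, 0.792, -0.001, -0.0]
wrist_force: [0.8, 0.9, -0.4]
gripper_width: 0.064
finger_force: 29.3
time: 69.05
tool_pos: [0.516, 0.0174, 0.1211]
tcp_rot: [0.61, 0.793, 0.0, 0.001]
wrist_force: [-0.1, -1.1, -0.5]
gripper_width: 0.063
finger_force: 29.4
[([279.3, 235.1], 0.82, array([0.5175, 0.0182, 0.084 ]))]
[([360.1, 224.4], 0.89, array([0.5783, 0.0153, 0.012 ]))]
t 69.2 tcp [0.5158 0.0173 0.121 ] yaw 0.260 tilt 0.001 turn z -0.000 j6 -0.44 shift cm now [0.04 0.19 1.4 ] after turn [0.04 0.19 1.4 ]
```

```bash
python3 -m pendant '[[0,0.2,0.3,0,0,0,0],[0,0,0.3,0,0,0,0],[0,0,0.2,0,0,0,0],[0,0,0.1,0,0,0,0],[0,0,0.1,0,0,0,0],[0,0,0.1,0,0,0,0],[0,0,0.1,0,0,0,0],[0,0,0,0,0,0,0],[0,0,0,0,0,0,0],[0,0,0,0,0,0,0]]'
python3 -m pendant '[[0,0,0.1,0,0,0,0],[0,0,0.1,0,0,0,0],[0,0,0.05,0,0,0,0],[0,0,0,0,0,0,0],[0,0,0,0,0,0,0],[0,0,0,0,0,0,0],[0,0,0,0,0,0,0],[0,0,0,0,0,0,0],[0,0,0,0,0,0,0],[0,0,0,0,0,0,0]]'
```

```text
time: 70.03
tool_pos: [0.5174, 0.0178, 0.1085]
tcp_rot: [0.61, 0.793, 0.0, 0.0]
wrist_force: [0.3, 0.6, -1.9]
gripper_width: 0.065
finger_force: 29.4
time: 70.87
tool_pos: [0.5174, 0.0177, 0.1075]
tcp_rot: [0.61, 0.793, 0.0, 0.001]
wrist_force: [-3.8, -0.3, 12.3]
gripper_width: 0.064
finger_force: 32.3
```

Contact is at the expected height, so I release and retreat.

```bash
python3 -m pendant '[[0,0,-0.12,0,0,0,0],[0,0,0,0,0,0,0],[0,0,0,0,0,0,1.5],[0,0,0,0,0,0,2.5],[0,0,0,0,0,0,4],[0,0,0,0,0,0,4],[0,0,0,0,0,0,4],[0,0,0,0,0,0,4],[0,0,-1,0,0,0,4],[0,0,-1.5,0,0,0,4]]'
python3 -m pendant '[[0,0,-2,0,0,0,4],[0,0,-2,0,0,0,4],[0,0,-2.5,0,0,0,4],[0,0,-2.5,0,0,0,4],[0,0,-1,0,0,0,4],[0,0,0,0,0,0,4],[0,0,0,0,0,0,4],[0,0,0,0,0,0,4],[0,0,0,0,0,0,4],[0,0,0,0,0,0,4]]'
python3 - <<'E'
from h import *
f=ctrl.grab_frame("wrist"); save(f,"w17.png")
print(ctrl.observe()["tool_pos"])
for l,z in(("sign",.068),("cover",.012),("log",.009),("dome",.009)): print(l,[(np.round(d["xy"],1).tolist(),round(d["conf"],2),ray(f,d["xy"],z)) for d in ctrl.mark_of("wrist",l)])
f=ctrl.grab_frame("top")
for l,z in(("sign",.068),("log",.009),("dome",.009),("square",.022),("truffle",.022)): print(l,[(np.round(d["xy"],1).tolist(),round(d["conf"],2),ray(f,d["xy"],z)) for d in ctrl.mark_of("top",l)])
# foot whiteness blob centre in wrist view
E
```

```text
time: 71.7
tool_pos: [0.5161, 0.0181, 0.1314]
tcp_rot: [0.61, 0.793, -0.001, -0.002]
wrist_force: [0.1, -0.3, -0.0]
gripper_width: 0.465
finger_force: 0.0
time: 72.53
tool_pos: [0.5165, 0.018, 0.2306]
tcp_rot: [0.61, 0.793, -0.001, -0.001]
wrist_force: [0.5, -0.3, -0.4]
gripper_width: 0.476
finger_force: 0.0
[0.51670445 0.01794948 0.23083726]
sign [([278.7, 185.4], 0.76, array([0.5184, 0.0171, 0.068 ]))]
cover [([336.6, 192.2], 0.72, array([0.5791, 0.0133, 0.012 ]))]
log []
dome []
sign [([393.2, 136.4], 0.66, array([ 0.7186, -0.3007,  0.068 ])), ([277.7, 208.1], 0.54, array([0.5205, 0.0158, 0.068 ]))]
log [([348.7, 261.6], 0.71, array([ 0.3818, -0.1768,  0.009 ]))]
dome [([376.1, 255.6], 0.63, array([ 0.3978, -0.2522,  0.009 ]))]
square []
truffle []
```

```bash
python3 -c "
from station import ctrl
print(ctrl.hand_in())"
```

```text
the job is handed in; nothing more can be done
None
```

The job is handed in at about 73 s: log and dome in their wells, cover seated and pressed with about 12 N, and sign upright on top about 60 mm from the knob; I viewed 15 pictures, one over the limit of 14, so I checked the final placings only by measurement and force, and the hand-in gave no verdict.

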